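# Put the turquoise back in the latched display case

### The job

Put the turquoise on the red pad back in the display case: swing the latch lever at the front all the way out and down, then ease the lid up by its front lip and right back until it leans on its stop, neither flinging it nor letting it drop. Then set the turquoise down, not dropped, stone side up in the one empty compartment, and leave the case open and the other things on the counter where they are.

Things in the scene. Friction and masses are not known exactly. Their poses are not given: they have to be found in the camera images.
- case: (All sizes in mm.) Aluminium jewellery display case, fixed, 160 deep (x) by 280 wide (y), walls 5 thick, 55 high, lid on top. Origin: centre of its underside. x points from its front (latch, towards the robot's right) to its back (hinges), y along its width, z up. On its floor, 12 high, six black compartments (2 front to back, 3 across), each outside 74 (x) by 88.5 (y), 16 high, walls 2.
- latch (a joint): Angle of the latch lever about the pin at latch_pivot: 0 = upright and shut, claw over the lid's lip (the lid lifts no more than 2 mm); it grows as the lever's top swings out, away from the case, and down; 1.6 = stop, just past level. Starts at 0 to 0.06; the lid is free from 0.25 on. Friction of about 1 N at the tab: it stays where it is left.
- latch_pivot (a point): Point on the latch's pin, at mid width, fixed on the case 6 in front of its front wall and 25 above the counter (axes as the case's).
- latch_tab (a point): Middle of the inner (case-side) face of the latch's thumb tab, 55 from the pin. Steel plate 44 wide (y), 4 thick, red inlay outside. Upright, its inner face is 11 in front of the pin, its top edge 68 above the pin (93 above the counter). A claw, 40 to 44 above the pin, reaches 9 from the plate over the lip; above it the tab is clear. Axes turn with the lever; at 0 as the case's.
- lid (a joint): Angle of the lid about its hinge line at the case's back: 0 = shut, 1.57 = upright, 1.92 = its stop, leaning back. About 0.4 kg; it takes 2 to 3 N at the lip to raise it; let go before upright it falls shut; beyond about 1.75 it leans back onto the stop by itself.
- lid_hinge (a point): Point on the lid's hinge line, at mid width, fixed on the case: 80 behind its centre, 55.5 above the counter. The hinge line is the case's y.
- lid_lip (a point): Lower front edge of the lid, at mid width, 174 from the hinge line, 55.5 above the counter when shut. The lid: aluminium frame 280 wide, 8 thick, round a clear pane; its front rail overhangs the case's front wall by 14 over the whole width, a lip that a fingertip can hook from below on either side of the latch. Axes turn with the lid; at 0 as the case's.
- turquoise: The piece to put back: oval turquoise in a silver bezel, 44 long (x) by 30 wide (y), 13 high, about 45 g; the bezel is the lower 8, with upright sides and round ends. Origin: centre of its underside; z points out of the stone's domed side. It starts on the red pad, stone up.
- free_place (a point): Centre of the floor of the one empty compartment (blue lining, the others hold stones), 14 above the counter. Inside 70 (x) by 84.5 (y), walls 14 high above this floor; axes as the case's. Any of the six compartments may be the empty one.
- pad: Dark red serving pad, fixed, 110 x 110, 5 thick. Origin: centre of its underside.
- ring_cone: Bystander: wooden ring cone with a brass ring, 44 across, 75 high, loose on the counter left of the case. Origin: centre of its underside.
- loupe: Bystander: black folded loupe, about 57 x 24 x 18 high, loose on the counter between the case and the tin. Origin: centre of the underside of its black part.
- polish_tin: Bystander: round white tin with a green lid, 64 across, 32 high, loose on the counter beyond the pad. Origin: centre of its underside.
Things that resemble listed ones, but are neither listed nor needed, are in the scene too. What is shaped like the turquoise but brown or purple is not meant.

How it is judged (in metres and radians):
On the way, in this order (a step that is already met when the one before it is completed fails the run):
1. the latch lever is swung out and down with the lid still shut (value of joint latch above 1.2 rad and value of joint lid below 0.1 rad), for 0.1 s.
2. the lid is open, leaning back (value of joint lid above 1.7 rad), for 0.2 s.
3. the turquoise is set down in the empty compartment while still held: its underside within 12 mm of the floor (x of turquoise in the frame of free_place between -0.026 and 0.026 m and y of turquoise in the frame of free_place between -0.034 and 0.034 m and z of turquoise in the frame of free_place below 0.012 m and contact force between the fingers and turquoise above 0.3 N), for 0.05 s.
At the end, for the whole second after the job is handed in: The latch is still swung down (over 1.2 rad), the lid open and leaning back (over 1.7 rad), and the turquoise lies flat and still, stone side up (within 0.2 rad), on the floor of the empty compartment (within 26 mm of its centre in x, 34 mm in y, underside within 4 mm of the floor) (value of joint latch above 1.2 rad and value of joint lid above 1.7 rad and x of turquoise in the frame of free_place between -0.026 and 0.026 m and y of turquoise in the frame of free_place between -0.034 and 0.034 m and z of turquoise in the frame of free_place below 0.004 m and angle between turquoise's own z axis and vertical below 0.2 rad and linear speed of turquoise below 0.02 m/s); the robot touches nothing.
It fails at once if the ring cone is moved more than 30 mm (distance of ring_cone from where it was at the start of the episode above 0.03 m).
It fails at once if the loupe is moved more than 30 mm (distance of loupe from where it was at the start of the episode above 0.03 m).
It fails at once if the polish tin is moved more than 30 mm (distance of polish_tin from where it was at the start of the episode above 0.03 m).
It fails at once if the lid swings faster than 2.5 rad/s (flung open or dropped) (velocity of joint lid above 2.5 rad/s or velocity of joint lid below -2.5 rad/s).
It also fails if it takes over 64 s, if anything falls off the work surface, if the arm or the gripper's body presses on something with over 40 N, if the wrist force passes 120 N, or if a joint passes its speed limit or range.

### The arm

A 7-joint arm with a two-finger parallel gripper is mounted at the origin on the work surface. World frame = base frame: x ahead of the robot, y to its left, z up, the work surface at z = 0. Lengths are in m, angles in degrees, forces in N, time in s.
With the tool pointing down it reaches from about 0.4 to 0.85 m from the base axis. Payload 4.4 kg.
Tool frame: the origin (TCP) lies where the fingers leave the gripper's body, on its centre line; the fingertips stand 97 mm ahead of it and the grasp point (between the pads) lies 78 mm ahead of it; z points along the fingers, y is the line along which they close (so a half turn about z gives the same grasp; the last joint's range is limited). The gripper opens to 94 mm and grips with 3 to 60 N. Pads are 16 mm wide; open, the fingers measure 119 mm over their backs; the gripper's body (75 mm by 177 mm) begins 78 mm behind the grasp point.
Start: joints at [-73.041, 36.005, 2.206, 86.941, -1.547, 57.084, -1.146], TCP at [0.23, 0.608, 0.303] pointing down, gripper open.
Joint ranges: [-175.42, 175.42], [-21.48, 121.26], [-71.46, 75.88], [10.55, 141.38], [-63.04, 243.04], [13.31, 113.54], [-168.57, 168.57]. Speed limits (degrees/s): [147.25, 147.25, 180, 180, 180, 180, 180].

### API

Orientations are given as a 3x3 rotation matrix whose columns are the frame's x, y, z axes.
In Python, from station import monitor, optics, ticket, find_in, masks_of, landmark_of gives the robot as it stands.
- The arm moves only by the tool play_rows, never from a script. Its argument "targets" is a list of rows, each an object with "delta_pos": the shift along the tool's x, y, z in units of 0.1 m (1.0 is 0.1 m), a list of three; "angular": the turn, a rotation vector about the tool's x, y, z in units of 180 degrees (1.0 is 180 degrees), a list of three; "hand": the closure, from 0 (fully open) to 1 (shut). A call has exactly 8 rows; each row is the pose to reach, as a shift and turn from the pose commanded when the call began, along the tool's axes at that moment, turning the shorter way round; what a row does not reach only later rows make up. A row lasts 1/12 s, in which the tool goes at most 41.7 mm and 7.16 degrees, less where a joint would pass 70% of its speed; a pose out of reach is approached as far as the arm can. A call with a number of a shift or a turn outside -1 to 1 is refused whole. A call with a gripper value outside its range is refused whole. The fingers move at their own pace and stop on an object; "grip_force" is the grip in N (left out, the last holds). Time passes only in rows, so rows that repeat a pose let the fingers close, or fill a call up. It gives the time, the measured TCP pose, the force, the opening and the grip force at its end, in the units of the state.
- monitor.read_state(): the state, without advancing time (a new reading comes with each control period).
- optics.grab_frame(name): name is "scene" or "top" or "wrist"; returns the picture (480x640x3 uint8, blue, green, red); there is no depth.
- optics.camera_info(name): a dict with "vfov" (degrees; the focal length in pixels is half the picture's height over the tangent of half this angle, whatever the lens; pixels are square), "cx", "cy" (the principal point, pixels), "R" (3x3) and "t" (3): a world point X has camera coordinates R X + t. Camera axes: x right, y down, z forward; pixel columns grow to the right and rows downward; lengths in m; the calibration is good to about 2 mm. A picture is of the moment at which its call begins: read the wrist's pose just before it. camera_info takes no time and is no camera call; for the wrist camera it gives the pose at the moment of the call.
- ticket.hand_in(): hands the job in; it is judged then, once.
Trained networks look in the newest picture that a camera, given by its name, has taken for a name from the list of things; names that differ only in an ending like _2 or _b are one class to them, and where a whole thing is asked for, a point or a joint stands for the part that bears it (a point fixed in the world has none). Each returns a list of dicts, best first, with "p" (0 to 1); they miss things now and then, are a little off and sometimes report something else, mostly with a low value. They report only what shows in the picture. A call takes as long as a camera call. They do not tell look-alikes from the thing itself.
- find_in(camera, name): "xyz" ([x, y, z] in m, in the coordinates of the camera as it stood for that picture, good to about 4 mm: the middle of the surface that is visible of it).
- masks_of(camera, name): "pixels" (480x640 bool, what is visible of it).
- landmark_of(camera, name): "xyz" ([x, y, z] in m, in the coordinates of the camera as it stood for that picture, good to about 4 mm: a listed point, or the origin of a listed thing).
The state is a dict: "time": time; "q": joint angles; "joint_velocities": joint speeds; "joint_torque": joint torques, N m; "ee_pos": TCP position; "eef_rot": TCP orientation; "force": force on the tool from outside, world axes, zero at the start; "moment": the same for the moment, N m; "grip_width": finger opening in m; "grip_force": force on a finger pad.
Only numpy, scipy, OpenCV 4.12 (cv2) and the standard library are available. Lean on these libraries where they do the work, as an engineer would, in place of code of your own. Each camera call takes 0.05 s, during which the arm holds its last target. There are 200 camera calls.

## Working session

There is one attempt and no reset: what is moved stays moved. The work goes in short steps, Python scripts to look and compute and a tool call to move; the robot and the scene stay as the last step left them, time stands still between calls to the robot, and variables do not carry over. Pictures are saved under pics/ and viewed, at most 10 in all, crops included, and the job is handed in when it is done.

Besides the shell and the picture viewer there is one more tool, called after "Request:" in YAML: its name, and indented under it one key for each argument. play_rows: Moves the arm, as the interface text tells. Shifts and turns lie within -1 to 1; 1 stands for 0.1 m of shift or 180 degrees of turn. Its arguments: {"type":"object","properties":{"targets":{"type":"array","items":{"type":"object","properties":{"delta_pos":{"type":"array","items":{"type":"number"}},"angular":{"type":"array","items":{"type":"number"}},"hand":{"type":"number"}}}},"grip_force":{"type":"number"}},"required":["targets"]}

```bash
mkdir -p pics; ls; cat > h.py <<'E'
import numpy as np, cv2
from station import monitor, optics, ticket, find_in, masks_of, landmark_of
def w(cam,p,ci=None):
    c=ci or optics.camera_info(cam); return np.array(c["R"]).T@(np.array(p)-np.array(c["t"]))
def st():
    s=monitor.read_state(); print(round(s["time"],2),np.round(s["ee_pos"],4),np.round(s["eef_rot"],3).tolist(),"F",np.round(s["force"],1),"w",s["grip_width"],s["grip_force"]); return s
E
python3 - <<'E'
from h import *
st()
for cam in ("scene","top"):
    im=optics.grab_frame(cam); cv2.imwrite(f"pics/{cam}0.png",im)
    for n in ("case","latch_tab","latch_pivot","lid_hinge","lid_lip","turquoise","free_place","pad","ring_cone","loupe","polish_tin"):
        print(cam,n,[(round(d["p"],2),np.round(w(cam,d["xyz"]),4).tolist()) for d in landmark_of(cam,n)[:4]])
E
```

```text
pics
0.0 [0.2299 0.6075 0.3018] [[-0.935, 0.354, -0.001], [0.354, 0.935, -0.002], [-0.0, -0.002, -1.0]] F [-0.1  0.4 -0.1] w 0.0943166866777968 0.0
scene case [(0.69, [0.5557, 0.11, 0.0044])]
scene latch_tab [(0.62, [0.5414, 0.0137, 0.0771]), (0.44, [0.5433, 0.0211, 0.0604])]
scene latch_pivot [(0.95, [0.5397, 0.0248, 0.0272])]
scene lid_hinge [(0.59, [0.5748, 0.1924, 0.0539])]
scene lid_lip [(0.82, [0.5414, 0.0222, 0.06]), (0.67, [0.5529, 0.3763, 0.0008])]
scene turquoise [(0.81, [0.5047, -0.1682, 0.0003]), (0.73, [0.5154, -0.3014, 0.006]), (0.69, [0.3991, -0.2964, 0.0038]), (0.68, [0.4528, -0.4142, -0.002])]
scene free_place []
scene pad [(0.89, [0.5263, -0.2871, 0.0018])]
scene ring_cone [(0.63, [0.5532, 0.3721, 0.0017])]
scene loupe [(0.9, [0.6728, -0.2111, -0.0027]), (0.27, [0.5446, 0.0194, 0.0593]), (0.22, [0.6816, -0.3143, 0.0065])]
scene polish_tin [(0.74, [0.6816, -0.3167, -0.0004])]
top case [(0.88, [0.561, 0.1116, 0.0027])]
top latch_tab [(0.46, [0.5418, 0.0141, 0.0776])]
top latch_pivot [(0.68, [0.5422, 0.0256, 0.025])]
top lid_hinge [(0.83, [0.5796, 0.1855, 0.0527])]
top lid_lip [(0.86, [0.5458, 0.0208, 0.0551]), (0.56, [0.5572, 0.1097, 0.0018])]
top turquoise [(0.76, [0.5152, -0.3044, 0.0053]), (0.74, [0.4019, -0.2952, -0.0048]), (0.73, [0.4513, -0.4145, 0.0016]), (0.57, [0.5058, -0.1669, -0.0012])]
top free_place []
top pad [(0.66, [0.529, -0.2875, -0.0019])]
top ring_cone [(0.96, [0.5542, 0.3737, -0.0018])]
top loupe [(0.51, [0.5656, 0.1097, 0.006])]
top polish_tin [(0.9, [0.6839, -0.3185, -0.0065])]
```

View pics/scene0.png

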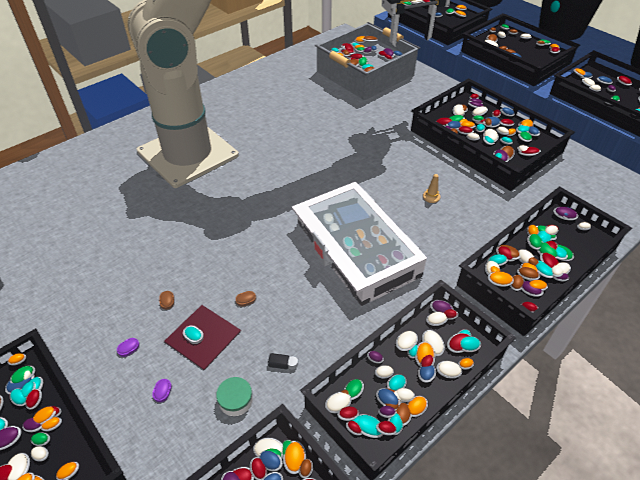

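View pics/top0.png

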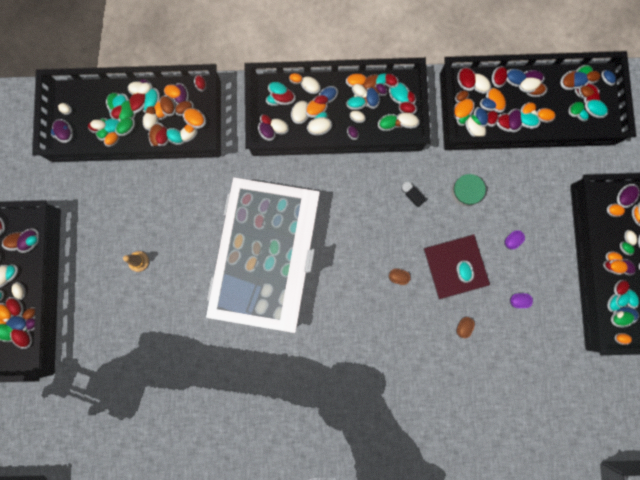

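Scene: the case is at (355,245), its red latch tab at (320,247), and the ring cone at (432,190). Candidates for the turquoise (scene pixels): turquoise stone on the red pad (193,334), brown at (167,299) and (246,298), purple at (128,347) and (162,390). Only the (193,334) stone, at (465,271) in the top view, is turquoise and on the pad. The empty blue compartment is at (240,295) in the top view, in the back row nearest the robot. Next I measure the case and stone more exactly and check with an enlarged crop.

```bash
python3 - <<'E'
from h import *
im=optics.grab_frame("top"); ci=optics.camera_info("top"); R=np.array(ci["R"]);t=np.array(ci["t"])
f=240/np.tan(np.radians(ci["vfov"]/2))
def bp(u,v,z):
    d=R.T@np.array([(u-ci["cx"])/f,(v-ci["cy"])/f,1]); o=-R.T@t; return o+d*(z-o[2])/d[2]
print("cam",-R.T@t,f)
m=((im.min(2)>200)).astype(np.uint8); m[:, :190]=0; m[:,340:]=0; m[:160]=0; m[345:]=0
m=cv2.morphologyEx(m,cv2.MORPH_OPEN,np.ones((3,3)))
n,l,s,_=cv2.connectedComponentsWithStats(m); k=1+s[1:,4].argmax()
pts=np.argwhere(l==k)[:,::-1].astype(np.float32)
P=np.array([bp(u,v,.0635)[:2] for u,v in pts],np.float32)
r=cv2.minAreaRect(P); print("rect",r); print(cv2.boxPoints(r)); 
for d in masks_of("top","turquoise"):
    q=np.argwhere(d["pixels"])[:,::-1].astype(np.float32)
    Q=np.array([bp(u,v,.012)[:2] for u,v in q],np.float32); rr=cv2.minAreaRect(Q)
    mm=np.cov(Q.T); e=np.linalg.eigh(mm); print("turq",round(d["p"],2),q.mean(0),Q.mean(0),rr[1],np.degrees(np.arctan2(e[1][1,1],e[1][0,1])))
c=np.hstack([cv2.resize(im[225:315,420:510],(400,400)),cv2.resize(im[175:335,200:330],(325,400))]); cv2.imwrite("pics/c1.png",c)
E
```

```text
cam [ 0.44839478 -0.01557156  1.06633865] 515.086901016589
rect ((0.5581228733062744, 0.10308601707220078), (0.17899417877197266, 0.28143516182899475), 78.59284973144531)
[[ 0.40248427  0.04318789]
 [ 0.67836004 -0.01247427]
 [ 0.71376145  0.16298413]
 [ 0.4378857   0.2186463 ]]
turq 0.84 [514.1834  239.15916] [ 0.5780234 -0.4082528] (0.02989441528916359, 0.04481888562440872) 127.51227976963847
turq 0.83 [398.80426 275.90036] [ 0.5093454  -0.16798505] (0.04076540470123291, 0.03263448178768158) 71.8080780384975
turq 0.81 [464.24176 271.28937] [ 0.5149495  -0.30173093] (0.03248903155326843, 0.038813743740320206) -160.58755524864475
turq 0.62 [520.638  300.5663] [ 0.45247036 -0.41164008] (0.04461332783102989, 0.02815713733434677) 90.67547300619445
```

View pics/c1.png

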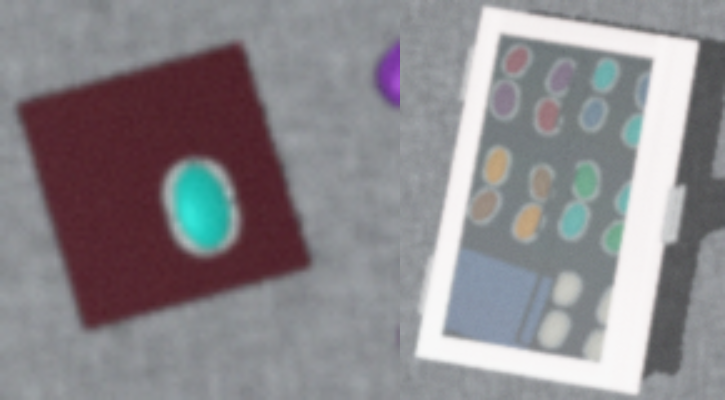

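Confirmed: the stone on the pad is the one turquoise piece, with its long axis about 18° from world x. The case yaw is about 78.6°, and the blue compartment is in the back row on the case's +y side. Next: a planning helper, then the approach.

```bash
cat >> h.py <<'E'
from scipy.spatial.transform import Rotation as Ro
a=np.radians(78.6); X=np.array([np.cos(a),np.sin(a),0]); Y=np.array([-X[1],X[0],0]); Z=np.array([0,0,1.]); C=np.array([.560,.1115,0])
def case(p): return C+p[0]*X+p[1]*Y+p[2]*Z
def rot(pitch):  # tool x=case x, z down, turned about tool y by pitch deg
    R0=np.column_stack([X,-Y,-Z]); return R0@Ro.from_euler("y",pitch,degrees=True).as_matrix()
def plan(p,R,p0=None,R0=None,n=None):
    s=monitor.read_state(); p0=np.array(s["ee_pos"]) if p0 is None else p0; R0=np.array(s["eef_rot"]) if R0 is None else R0
    rv=Ro.from_matrix(R0.T@R).as_rotvec(); d=p-p0
    n=n or int(np.ceil(max(np.linalg.norm(d)/.13,np.degrees(np.linalg.norm(rv))/55,1e-6)))
    Rc=R0
    for i in range(n):
        print("call",i,"d",np.round(Rc.T@d/n*10,3),"a",np.round(rv/n/np.pi,3)); Rc=Rc@Ro.from_rotvec(rv/n).as_matrix()
def tip(c,pitch,L=.097): R=rot(pitch); return case(c)-L*R[:,2], R
E
python3 - <<'E'
from h import *
p,R=tip([-.083,0,.115],0); print(p); plan(p,R,n=6); plan(p,R,n=2)
E
```

```text
[0.54359444 0.03013749 0.212     ]
call 0 d [-0.83  -0.716  0.151] a [-0.    -0.     0.075]
call 1 d [-0.973 -0.503  0.151] a [-0.    -0.     0.075]
call 2 d [-1.064 -0.263  0.151] a [-0.    -0.     0.075]
call 3 d [-1.096 -0.009  0.151] a [-0.    -0.     0.075]
call 4 d [-1.068  0.246  0.151] a [-0.    -0.     0.075]
call 5 d [-0.981  0.488  0.151] a [-0.    -0.     0.075]
call 0 d [-2.489 -2.147  0.453] a [-0.    -0.     0.224]
call 1 d [-3.287 -0.026  0.453] a [-0.    -0.     0.224]
```

Request:
play_rows:
  targets:
    - {"delta_pos": [-0.1, -0.09, 0.02], "angular": [0, 0, 0.01], "hand": 1}
    - {"delta_pos": [-0.2, -0.18, 0.04], "angular": [0, 0, 0.02], "hand": 1}
    - {"delta_pos": [-0.32, -0.27, 0.06], "angular": [0, 0, 0.03], "hand": 1}
    - {"delta_pos": [-0.42, -0.36, 0.08], "angular": [0, 0, 0.04], "hand": 1}
    - {"delta_pos": [-0.52, -0.45, 0.1], "angular": [0, 0, 0.05], "hand": 1}
    - {"delta_pos": [-0.62, -0.54, 0.12], "angular": [0, 0, 0.06], "hand": 1}
    - {"delta_pos": [-0.73, -0.63, 0.14], "angular": [0, 0, 0.07], "hand": 1}
    - {"delta_pos": [-0.83, -0.72, 0.15], "angular": [0, 0, 0.075], "hand": 1}
  grip_force: 20

```text
time: 1.97
ee_pos: [0.2827, 0.5103, 0.2875]
eef_rot: [[-0.826, 0.564, 0.0], [0.564, 0.826, -0.0], [-0.0, -0.0, -1.0]]
force: [0.2, 0.3, 0.7]
grip_width: 0.0442
grip_force: 0.0
```

Request:
play_rows:
  targets:
    - {"delta_pos": [-0.12, -0.06, 0.02], "angular": [0, 0, 0.01], "hand": 1}
    - {"delta_pos": [-0.25, -0.12, 0.04], "angular": [0, 0, 0.02], "hand": 1}
    - {"delta_pos": [-0.37, -0.19, 0.06], "angular": [0, 0, 0.03], "hand": 1}
    - {"delta_pos": [-0.49, -0.25, 0.08], "angular": [0, 0, 0.04], "hand": 1}
    - {"delta_pos": [-0.61, -0.31, 0.1], "angular": [0, 0, 0.05], "hand": 1}
    - {"delta_pos": [-0.73, -0.38, 0.12], "angular": [0, 0, 0.06], "hand": 1}
    - {"delta_pos": [-0.85, -0.44, 0.14], "angular": [0, 0, 0.07], "hand": 1}
    - {"delta_pos": [-0.97, -0.5, 0.15], "angular": [0, 0, 0.075], "hand": 1}

```text
time: 2.63
ee_pos: [0.3348, 0.4141, 0.2724]
eef_rot: [[-0.671, 0.742, -0.0], [0.742, 0.671, -0.0], [-0.0, -0.0, -1.0]]
force: [0.8, 0.0, 1.2]
grip_width: 0.0005
grip_force: 0.0
```

Request:
play_rows:
  targets:
    - {"delta_pos": [-0.12, -0.03, 0.02], "angular": [0, 0, 0.01], "hand": 1}
    - {"delta_pos": [-0.25, -0.06, 0.04], "angular": [0, 0, 0.02], "hand": 1}
    - {"delta_pos": [-0.37, -0.1, 0.06], "angular": [0, 0, 0.03], "hand": 1}
    - {"delta_pos": [-0.5, -0.13, 0.08], "angular": [0, 0, 0.04], "hand": 1}
    - {"delta_pos": [-0.62, -0.16, 0.1], "angular": [0, 0, 0.05], "hand": 1}
    - {"delta_pos": [-0.75, -0.2, 0.12], "angular": [0, 0, 0.06], "hand": 1}
    - {"delta_pos": [-0.87, -0.23, 0.14], "angular": [0, 0, 0.07], "hand": 1}
    - {"delta_pos": [-1.0, -0.26, 0.15], "angular": [0, 0, 0.075], "hand": 1}

```text
time: 3.3
ee_pos: [0.3826, 0.3227, 0.2573]
eef_rot: [[-0.479, 0.878, -0.0], [0.878, 0.479, -0.0], [-0.0, -0.0, -1.0]]
force: [-1.2, -0.6, -0.3]
grip_width: 0.0006
grip_force: 0.0
```

```bash
python3 - <<'E'
from h import *
s=st(); print(np.round(s["q"],0))
p,R=tip([-.083,0,.115],0); plan(p,R,n=4)
E
```

```text
3.3 [0.3826 0.3227 0.2573] [[-0.479, 0.878, -0.0], [0.878, 0.479, -0.0], [-0.0, -0.0, -1.0]] F [-1.2 -0.6 -0.3] w 0.0006202272273432449 0.0
[-52.  28.  13. 114.  -9.  39.  -5.]
call 0 d [-0.835  0.003  0.113] a [-0.     0.     0.056]
call 1 d [-0.822  0.148  0.113] a [-0.     0.     0.056]
call 2 d [-0.784  0.288  0.113] a [-0.     0.     0.056]
call 3 d [-0.722  0.42   0.113] a [-0.     0.     0.056]
```

Request:
play_rows:
  targets:
    - {"delta_pos": [-0.1, 0, 0.01], "angular": [0, 0, 0.007], "hand": 1}
    - {"delta_pos": [-0.21, 0, 0.03], "angular": [0, 0, 0.014], "hand": 1}
    - {"delta_pos": [-0.31, 0, 0.04], "angular": [0, 0, 0.021], "hand": 1}
    - {"delta_pos": [-0.42, 0, 0.05], "angular": [0, 0, 0.028], "hand": 1}
    - {"delta_pos": [-0.52, 0, 0.07], "angular": [0, 0, 0.035], "hand": 1}
    - {"delta_pos": [-0.63, 0, 0.08], "angular": [0, 0, 0.042], "hand": 1}
    - {"delta_pos": [-0.73, 0, 0.1], "angular": [0, 0, 0.049], "hand": 1}
    - {"delta_pos": [-0.835, 0, 0.11], "angular": [0, 0, 0.056], "hand": 1}

```text
time: 3.97
ee_pos: [0.4229, 0.2498, 0.2464]
eef_rot: [[-0.319, 0.948, -0.0], [0.948, 0.319, -0.0], [0.0, -0.0, -1.0]]
force: [0.3, -0.8, -0.2]
grip_width: 0.0003
grip_force: 0.0
```

Request:
play_rows:
  targets:
    - {"delta_pos": [-0.1, 0.02, 0.01], "angular": [0, 0, 0.007], "hand": 1}
    - {"delta_pos": [-0.2, 0.04, 0.03], "angular": [0, 0, 0.014], "hand": 1}
    - {"delta_pos": [-0.3, 0.06, 0.04], "angular": [0, 0, 0.021], "hand": 1}
    - {"delta_pos": [-0.41, 0.07, 0.05], "angular": [0, 0, 0.028], "hand": 1}
    - {"delta_pos": [-0.51, 0.09, 0.07], "angular": [0, 0, 0.035], "hand": 1}
    - {"delta_pos": [-0.62, 0.11, 0.08], "angular": [0, 0, 0.042], "hand": 1}
    - {"delta_pos": [-0.72, 0.13, 0.1], "angular": [0, 0, 0.049], "hand": 1}
    - {"delta_pos": [-0.82, 0.15, 0.11], "angular": [0, 0, 0.056], "hand": 1}

```text
time: 4.63
ee_pos: [0.4634, 0.1768, 0.2354]
eef_rot: [[-0.147, 0.989, -0.0], [0.989, 0.147, -0.0], [-0.0, -0.0, -1.0]]
force: [0.2, 1.0, 0.3]
grip_width: -0.0001
grip_force: 0.0
```

Request:
play_rows:
  targets:
    - {"delta_pos": [-0.1, 0.04, 0.01], "angular": [0, 0, 0.007], "hand": 1}
    - {"delta_pos": [-0.2, 0.07, 0.03], "angular": [0, 0, 0.014], "hand": 1}
    - {"delta_pos": [-0.29, 0.11, 0.04], "angular": [0, 0, 0.021], "hand": 1}
    - {"delta_pos": [-0.39, 0.14, 0.05], "angular": [0, 0, 0.028], "hand": 1}
    - {"delta_pos": [-0.49, 0.18, 0.07], "angular": [0, 0, 0.035], "hand": 1}
    - {"delta_pos": [-0.59, 0.22, 0.08], "angular": [0, 0, 0.042], "hand": 1}
    - {"delta_pos": [-0.69, 0.25, 0.1], "angular": [0, 0, 0.049], "hand": 1}
    - {"delta_pos": [-0.785, 0.29, 0.11], "angular": [0, 0, 0.056], "hand": 1}

```text
time: 5.3
ee_pos: [0.5037, 0.1035, 0.2244]
eef_rot: [[0.028, 1.0, -0.0], [1.0, -0.028, -0.0], [-0.0, -0.0, -1.0]]
force: [-0.2, 0.9, 0.7]
grip_width: 0.0005
grip_force: 0.0
```

Request:
play_rows:
  targets:
    - {"delta_pos": [-0.09, 0.05, 0.01], "angular": [0, 0, 0.007], "hand": 1}
    - {"delta_pos": [-0.18, 0.1, 0.03], "angular": [0, 0, 0.014], "hand": 1}
    - {"delta_pos": [-0.27, 0.16, 0.04], "angular": [0, 0, 0.021], "hand": 1}
    - {"delta_pos": [-0.36, 0.21, 0.05], "angular": [0, 0, 0.028], "hand": 1}
    - {"delta_pos": [-0.45, 0.26, 0.07], "angular": [0, 0, 0.035], "hand": 1}
    - {"delta_pos": [-0.54, 0.31, 0.08], "angular": [0, 0, 0.042], "hand": 1}
    - {"delta_pos": [-0.63, 0.37, 0.1], "angular": [0, 0, 0.049], "hand": 1}
    - {"delta_pos": [-0.72, 0.42, 0.11], "angular": [0, 0, 0.056], "hand": 1}

```text
time: 5.97
ee_pos: [0.5441, 0.0305, 0.2134]
eef_rot: [[0.202, 0.979, -0.0], [0.979, -0.202, 0.0], [0.0, -0.0, -1.0]]
force: [0.3, -0.7, -0.0]
grip_width: 0.0001
grip_force: 0.0
```

```bash
python3 - <<'E'
from h import *
s=st(); print(np.round(s["q"],0))
p,R=tip([-.083,0,.115],0); plan(p,R,n=1)
im=optics.grab_frame("wrist"); cv2.imwrite("pics/w1.png",im)
for n in ("latch_tab","latch_pivot","lid_lip","lid_hinge","case"):
  for d in landmark_of("wrist",n)[:2]:
    v=w("wrist",d["xyz"]); print(n,round(d["p"],2),np.round(v,4),"case",np.round([(v-C)@X,(v-C)@Y,v[2]],4))
# path for latch in case coords (x, z of tip centre) relative to start
E
```

```text
5.97 [0.5441 0.0305 0.2134] [[0.202, 0.979, -0.0], [0.979, -0.202, 0.0], [0.0, -0.0, -1.0]] F [ 0.3 -0.7 -0. ] w 0.0001231502106482865 0.0
[-19.  36.  20. 109. -19.  38.   1.]
call 0 d [-0.005 -0.004  0.014] a [-0.    -0.    -0.002]
lid_lip 0.7 [0.5378 0.0176 0.0561] case [-0.0964  0.0032  0.0561]
case 0.88 [ 0.5587  0.1125 -0.0012] case [ 0.0007  0.0015 -0.0012]
```

View pics/w1.png

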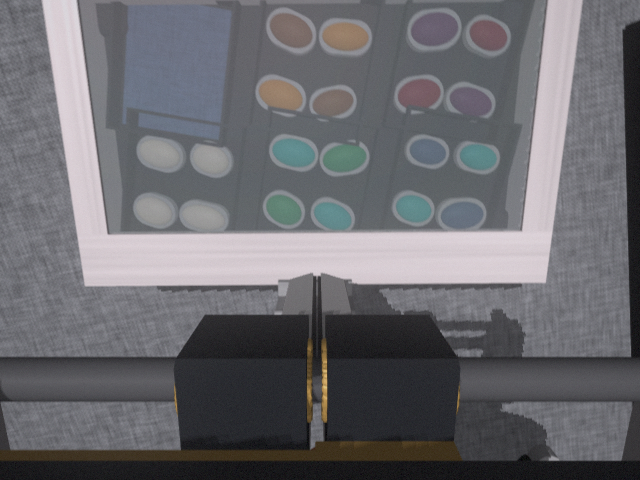

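```bash
python3 - <<'E'
from h import *
ci=optics.camera_info("wrist"); R=np.array(ci["R"]);t=np.array(ci["t"]); f=240/np.tan(np.radians(ci["vfov"]/2))
def bp(u,v,z):
    d=R.T@np.array([(u-ci["cx"])/f,(v-ci["cy"])/f,1]); o=-R.T@t; v=o+d*(z-o[2])/d[2]; return np.round([(v-C)@X,(v-C)@Y,z],4)
for u,v in ((85,286),(547,284),(93,236),(523,236)): print(bp(u,v,.0635))
print("tab edges",bp(279,280,.093),bp(351,280,.093))
for th,s in ((0,52),(.2,54),(.4,56),(.6,58),(.8,60),(1.,62),(1.2,62),(1.4,62),(1.5,62),(1.58,62)):
    sn,c=np.sin(th),np.cos(th); print(th, "tip x,z",np.round([-86-s*sn-11*c+8, 25+s*c-11*sn],1))
E
```

```text
[-0.0965  0.1411  0.0635]
[-0.0956 -0.139   0.0635]
[-0.0654  0.1322  0.0635]
[-0.0658 -0.121   0.0635]
tab edges [-0.0828  0.0203  0.093 ] [-0.0828 -0.0177  0.093 ]
0 tip x,z [-89.  77.]
0.2 tip x,z [-99.5  75.7]
0.4 tip x,z [-109.9   72.3]
0.6 tip x,z [-119.8   66.7]
0.8 tip x,z [-128.7   58.9]
1.0 tip x,z [-136.1   49.2]
1.2 tip x,z [-139.8   37.2]
1.4 tip x,z [-141.    24.7]
1.5 tip x,z [-140.6   18.4]
1.58 tip x,z [-139.9   13.4]
```

Request:
play_rows:
  targets:
    - {"delta_pos": [0, 0, 0.05], "angular": [0, 0, 0], "hand": 1}
    - {"delta_pos": [0, 0, 0.1], "angular": [0, 0, 0], "hand": 1}
    - {"delta_pos": [0, 0, 0.15], "angular": [0, 0, 0], "hand": 1}
    - {"delta_pos": [0, 0, 0.2], "angular": [0, 0, 0], "hand": 1}
    - {"delta_pos": [0, 0, 0.26], "angular": [0, 0, 0], "hand": 1}
    - {"delta_pos": [0, 0, 0.32], "angular": [0, 0, 0], "hand": 1}
    - {"delta_pos": [0, 0, 0.36], "angular": [0, 0, 0], "hand": 1}
    - {"delta_pos": [0, 0, 0.39], "angular": [0, 0, 0], "hand": 1}

```text
time: 6.93
ee_pos: [0.5433, 0.0314, 0.1739]
eef_rot: [[0.2, 0.98, -0.001], [0.98, -0.2, -0.0], [-0.0, -0.001, -1.0]]
force: [0.4, 0.6, 0.2]
grip_width: 0.0006
grip_force: 0.0
```

Request:
play_rows:
  targets:
    - {"delta_pos": [-0.07, 0, 0], "angular": [0, 0, 0], "hand": 1}
    - {"delta_pos": [-0.12, 0, 0.005], "angular": [0, 0, 0], "hand": 1}
    - {"delta_pos": [-0.175, 0, 0.013], "angular": [0, 0, 0], "hand": 1}
    - {"delta_pos": [-0.23, 0, 0.03], "angular": [0, 0, 0], "hand": 1}
    - {"delta_pos": [-0.28, 0, 0.047], "angular": [0, 0, 0], "hand": 1}
    - {"delta_pos": [-0.33, 0, 0.073], "angular": [0, 0, 0], "hand": 1}
    - {"delta_pos": [-0.38, 0, 0.103], "angular": [0, 0, 0], "hand": 1}
    - {"delta_pos": [-0.425, 0, 0.14], "angular": [0, 0, 0], "hand": 1}

```text
time: 7.6
ee_pos: [0.535, -0.0108, 0.1605]
eef_rot: [[0.2, 0.98, 0.0], [0.98, -0.2, 0.0], [0.0, 0.0, -1.0]]
force: [0.5, 0.8, 0.3]
grip_width: 0.0005
grip_force: 0.4
```

```bash
python3 - <<'E'
from h import *
s=st(); cv2.imwrite("pics/s2.png",cv2.resize(optics.grab_frame("scene")[150:330,250:450],(667,600)))
E
```

```text
7.6 [ 0.535  -0.0108  0.1605] [[0.2, 0.98, 0.0], [0.98, -0.2, 0.0], [0.0, 0.0, -1.0]] F [0.5 0.8 0.3] w 0.0004992219431944125 0.4227321737562306
```

View pics/s2.png

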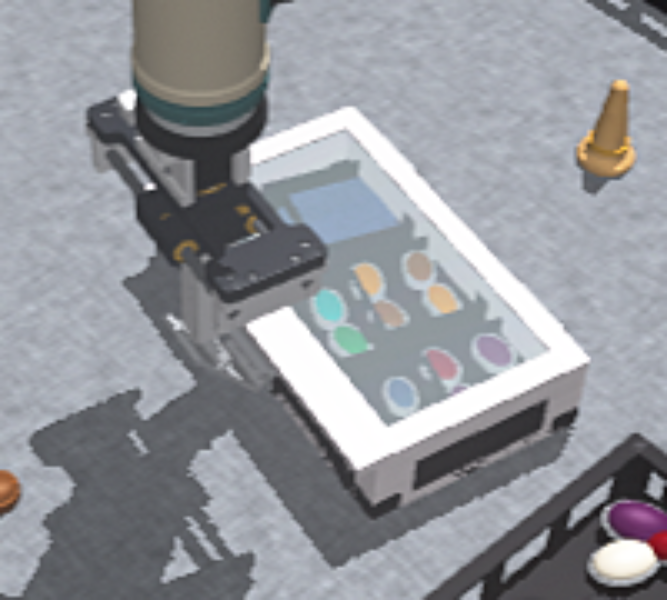

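The lid is still shut, and the fingertip at crop (215,350) seems to be pressing the tilted lever. I'll continue along the arc.

Request:
play_rows:
  targets:
    - {"delta_pos": [-0.042, 0, 0.041], "angular": [0, 0, 0], "hand": 1}
    - {"delta_pos": [-0.08, 0, 0.087], "angular": [0, 0, 0], "hand": 1}
    - {"delta_pos": [-0.115, 0, 0.138], "angular": [0, 0, 0], "hand": 1}
    - {"delta_pos": [-0.138, 0, 0.197], "angular": [0, 0, 0], "hand": 1}
    - {"delta_pos": [-0.153, 0, 0.258], "angular": [0, 0, 0], "hand": 1}
    - {"delta_pos": [-0.16, 0, 0.32], "angular": [0, 0, 0], "hand": 1}
    - {"delta_pos": [-0.165, 0, 0.383], "angular": [0, 0, 0], "hand": 1}
    - {"delta_pos": [-0.16, 0, 0.44], "angular": [0, 0, 0], "hand": 1}

```text
time: 8.32
ee_pos: [0.5316, -0.0272, 0.1159]
eef_rot: [[0.201, 0.98, -0.0], [0.98, -0.201, -0.002], [-0.002, 0.0, -1.0]]
force: [-0.9, -6.6, 5.3]
grip_width: 0.0001
grip_force: 3.5
```

Request:
play_rows:
  targets:
    - {"delta_pos": [0, 0, 0.02], "angular": [0, 0, 0], "hand": 1}
    - {"delta_pos": [0, 0, 0.04], "angular": [0, 0, 0], "hand": 1}
    - {"delta_pos": [0, 0, 0.04], "angular": [0, 0, 0], "hand": 1}
    - {"delta_pos": [0, 0, 0.04], "angular": [0, 0, 0], "hand": 1}
    - {"delta_pos": [0, 0, 0], "angular": [0, 0, 0], "hand": 1}
    - {"delta_pos": [-0.1, 0, -0.1], "angular": [0, 0, 0], "hand": 1}
    - {"delta_pos": [-0.25, 0, -0.2], "angular": [0, 0, 0], "hand": 1}
    - {"delta_pos": [-0.4, 0, -0.3], "angular": [0, 0, 0], "hand": 1}

```text
time: 8.98
ee_pos: [0.5235, -0.0655, 0.1475]
eef_rot: [[0.199, 0.98, -0.0], [0.98, -0.199, 0.001], [0.001, -0.0, -1.0]]
force: [0.7, -0.5, 0.0]
grip_width: 0.0006
grip_force: 0.0
```

```bash
python3 - <<'E'
from h import *
s=st(); print(np.round(s["q"],0))
for cam in ("scene","wrist"):
  im=optics.grab_frame(cam)
  for n in ("latch_tab","lid_lip"):
   for d in landmark_of(cam,n)[:2]:
    v=w(cam,d["xyz"]); print(cam,n,round(d["p"],2),"case",np.round([(v-C)@X,(v-C)@Y,v[2]],4))
  if cam=="wrist": cv2.imwrite("pics/w2.png",im)
p,R=tip([-.12,-.075,.044],30); plan(p,R,n=1)
E
```

```text
8.98 [ 0.5235 -0.0655  0.1475] [[0.199, 0.98, -0.0], [0.98, -0.199, 0.001], [0.001, -0.0, -1.0]] F [ 0.7 -0.5  0. ] w 0.0005985599811810593 0.0
[ -6.  41.  15. 114. -21.  28.  13.]
scene latch_tab 0.84 case [-0.1435  0.0033  0.0201]
scene lid_lip 0.74 case [-0.0895  0.0002  0.0566]
wrist latch_tab 0.63 case [-0.1402 -0.0039  0.0123]
wrist lid_lip 0.85 case [-0.0907  0.005   0.0568]
call 0 d [0.112 0.758 0.185] a [ 0.     0.166 -0.001]
```

View pics/w2.png

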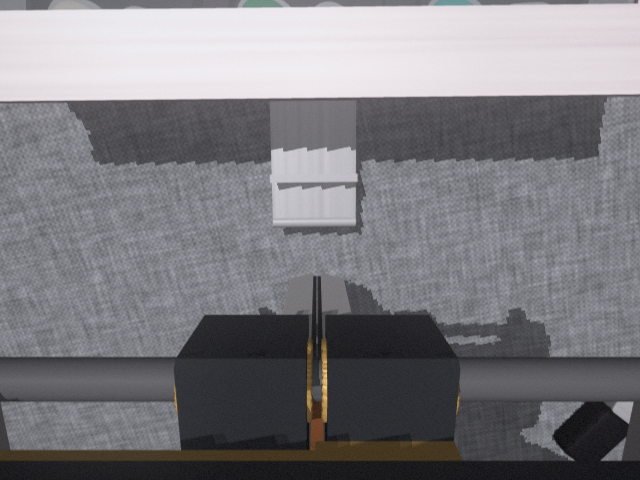

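Latch is level and down: the tab lies at (315,190) in the wrist view, and both cameras put it at case x −0.14, z ≈ 0.015. The lid is shut. Next I tilt the tool in free air on the far side of the latch.

```bash
python3 - <<'E'
from h import *
s=monitor.read_state(); ci=optics.camera_info("wrist"); Rc=np.array(ci["R"]); o=-Rc.T@np.array(ci["t"]); Rt=np.array(s["eef_rot"])
print("cam in tool",np.round(Rt.T@(o-s["ee_pos"]),3),"axis",np.round(Rt.T@Rc[2],2))
p,R=tip([-.135,-.07,.085],40); plan(p,R,n=1)
E
```

```text
cam in tool [ 0.067  0.    -0.081] axis [-0.23 -0.    0.97]
call 0 d [-0.177  0.708 -0.128] a [ 0.     0.222 -0.001]
```

Request:
play_rows:
  targets:
    - {"delta_pos": [-0.02, 0.09, -0.02], "angular": [0, 0.027, 0], "hand": 1}
    - {"delta_pos": [-0.04, 0.18, -0.04], "angular": [0, 0.055, 0], "hand": 1}
    - {"delta_pos": [-0.07, 0.27, -0.06], "angular": [0, 0.082, 0], "hand": 1}
    - {"delta_pos": [-0.09, 0.36, -0.08], "angular": [0, 0.11, 0], "hand": 1}
    - {"delta_pos": [-0.11, 0.45, -0.1], "angular": [0, 0.138, 0], "hand": 1}
    - {"delta_pos": [-0.13, 0.54, -0.11], "angular": [0, 0.166, 0], "hand": 1}
    - {"delta_pos": [-0.16, 0.63, -0.12], "angular": [0, 0.194, 0], "hand": 1}
    - {"delta_pos": [-0.177, 0.71, -0.128], "angular": [0, 0.222, 0], "hand": 1}

```text
time: 9.95
ee_pos: [0.5906, -0.0968, 0.1597]
eef_rot: [[0.152, 0.98, 0.13], [0.748, -0.201, 0.633], [0.646, 0.001, -0.763]]
force: [0.1, 0.2, -0.2]
grip_width: 0.0005
grip_force: 0.0
```

```bash
python3 - <<'E'
from h import *
s=st(); print(np.round(s["q"],0))
p,R=tip([-.135,-.07,.085],40); plan(p,R,n=1)
E
```

```text
9.95 [ 0.5906 -0.0968  0.1597] [[0.152, 0.98, 0.13], [0.748, -0.201, 0.633], [0.646, 0.001, -0.763]] F [ 0.1  0.2 -0.2] w 0.00047515314639209937 0.0
[ 33.  50. -16. 100. -39.  46.  42.]
call 0 d [ 0.004 -0.011  0.008] a [ 0.001 -0.001 -0.   ]
```

```bash
cat >> h.py <<'E'
T=50.
def lidK(th,over=0.,yc=-.07,u=.010):
    ph=np.radians(90-T)-th; g=(u*np.tan(ph) if ph>0 else 0)-over
    h=np.array([.080,.0555]); e=np.array([-np.cos(th),np.sin(th)]); up=np.array([np.sin(th),np.cos(th)])
    K=h+(.174-u)*e-g*up; return K,yc
def tcpK(K,yc=-.07):
    t=np.radians(T); n=np.array([np.cos(t),np.sin(t)]); d=np.array([np.sin(t),-np.cos(t)]); q=K-.008*n-.097*d
    return case([q[0],yc,q[1]])
E
python3 - <<'E'
from h import *
R=rot(T); K0,_=lidK(0.); print(K0)
A=tcpK(np.array([-.112,K0[1]-.006])); B=tcpK(K0-[0,.006])
print("pre");plan(A,R,n=1)
print("in",np.round(R.T@(B-A)*10,3))
ths=np.concatenate([[0],np.arange(1,41)*.0475]); prev=B
for c in range(5):
    print("lift",c); 
    for th in ths[1+8*c:9+8*c]: print(round(th,3),np.round(R.T@(tcpK(lidK(th)[0])-prev)*10,3))
    prev=tcpK(lidK(ths[8+8*c])[0])
print(prev)
E
```

```text
[-0.084     0.047109]
pre
call 0 d [-0.351 -0.012  0.52 ] a [ 0.001  0.054 -0.   ]
in [ 0.18  -0.     0.214]
lift 0
0.048 [ 0.111 -0.    -0.095]
0.095 [ 0.177  0.    -0.148]
0.143 [ 0.247  0.    -0.197]
0.19 [ 0.318  0.    -0.242]
0.238 [ 0.391 -0.    -0.283]
0.285 [ 0.466 -0.    -0.321]
0.332 [ 0.542  0.    -0.354]
0.38 [ 0.62   0.    -0.384]
lift 1
0.428 [ 0.079 -0.    -0.025]
0.475 [ 0.159 -0.    -0.047]
0.522 [ 0.24  -0.    -0.064]
0.57 [ 0.322  0.    -0.078]
0.618 [ 0.404 -0.    -0.087]
0.665 [ 0.487 -0.    -0.092]
0.712 [ 0.568 -0.    -0.092]
0.76 [ 0.646 -0.    -0.089]
lift 2
0.808 [0.078 0.    0.007]
0.855 [0.155 0.    0.017]
0.902 [0.231 0.    0.031]
0.95 [0.307 0.    0.049]
0.998 [0.382 0.    0.07 ]
1.045 [0.456 0.    0.095]
1.092 [0.529 0.    0.123]
1.14 [0.6   0.    0.154]
lift 3
1.188 [0.07  0.    0.035]
1.235 [0.137 0.    0.073]
1.282 [0.203 0.    0.115]
1.33 [0.267 0.    0.159]
1.378 [0.329 0.    0.207]
1.425 [0.389 0.    0.257]
1.472 [0.445 0.    0.31 ]
1.52 [0.5   0.    0.366]
lift 4
1.568 [0.052 0.    0.058]
1.615 [0.101 0.    0.119]
1.662 [ 0.146 -0.     0.182]
1.71 [0.189 0.    0.247]
1.758 [0.229 0.    0.314]
1.805 [0.265 0.    0.383]
1.852 [0.299 0.    0.453]
1.9 [0.328 0.    0.525]
[0.63920766 0.15017797 0.26691526]
```

Request:
play_rows:
  targets:
    - {"delta_pos": [-0.04, 0, 0.06], "angular": [0, 0.007, 0], "hand": 1}
    - {"delta_pos": [-0.09, 0, 0.13], "angular": [0, 0.014, 0], "hand": 1}
    - {"delta_pos": [-0.13, 0, 0.2], "angular": [0, 0.021, 0], "hand": 1}
    - {"delta_pos": [-0.18, 0, 0.26], "angular": [0, 0.028, 0], "hand": 1}
    - {"delta_pos": [-0.22, -0.01, 0.33], "angular": [0, 0.035, 0], "hand": 1}
    - {"delta_pos": [-0.26, -0.01, 0.39], "angular": [0, 0.042, 0], "hand": 1}
    - {"delta_pos": [-0.31, -0.01, 0.46], "angular": [0, 0.048, 0], "hand": 1}
    - {"delta_pos": [-0.351, -0.01, 0.52], "angular": [0, 0.054, 0], "hand": 1}

```text
time: 10.62
ee_pos: [0.59, -0.0896, 0.0961]
eef_rot: [[0.129, 0.98, 0.152], [0.633, -0.2, 0.748], [0.763, -0.0, -0.646]]
force: [0.1, -0.6, -0.3]
grip_width: 0.0002
grip_force: 0.0
```

Request:
play_rows:
  targets:
    - {"delta_pos": [0.02, 0, 0.03], "angular": [0, 0, 0], "hand": 1}
    - {"delta_pos": [0.05, 0, 0.06], "angular": [0, 0, 0], "hand": 1}
    - {"delta_pos": [0.07, 0, 0.09], "angular": [0, 0, 0], "hand": 1}
    - {"delta_pos": [0.1, 0, 0.12], "angular": [0, 0, 0], "hand": 1}
    - {"delta_pos": [0.12, 0, 0.15], "angular": [0, 0, 0], "hand": 1}
    - {"delta_pos": [0.15, 0, 0.18], "angular": [0, 0, 0], "hand": 1}
    - {"delta_pos": [0.17, 0, 0.2], "angular": [0, 0, 0], "hand": 1}
    - {"delta_pos": [0.18, 0, 0.21], "angular": [0, 0, 0], "hand": 1}

```text
time: 11.28
ee_pos: [0.5958, -0.0621, 0.0976]
eef_rot: [[0.129, 0.98, 0.152], [0.634, -0.199, 0.747], [0.763, 0.0, -0.647]]
force: [-0.6, -0.0, 0.4]
grip_width: 0.0009
grip_force: 0.0
```

```bash
python3 - <<'E'
from h import *
s=st(); print(np.round(s["q"],0))
R=rot(T);K0,_=lidK(0.);plan(tcpK(K0-[0,.006]),R,n=1)
im=optics.grab_frame("wrist"); cv2.imwrite("pics/w3.png",im)
E
```

```text
11.28 [ 0.5958 -0.0621  0.0976] [[0.129, 0.98, 0.152], [0.634, -0.199, 0.747], [0.763, 0.0, -0.647]] F [-0.6 -0.   0.4] w 0.0009438878181866656 0.0
[ 37.  60. -23. 100. -44.  44.  50.]
call 0 d [-0.004  0.006 -0.001] a [ 0.     0.002 -0.   ]
```

View pics/w3.png

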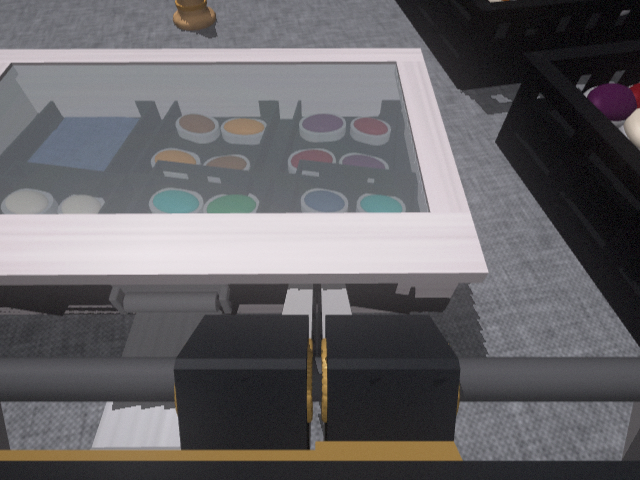

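The fingertips vanish under the lid's front rail at (318,285), beside the lowered latch at (170,300), so the hook is set. Now the first lift.

Request:
play_rows:
  targets:
    - {"delta_pos": [0.11, 0, -0.095], "angular": [0, 0, 0], "hand": 1}
    - {"delta_pos": [0.177, 0, -0.148], "angular": [0, 0, 0], "hand": 1}
    - {"delta_pos": [0.247, 0, -0.197], "angular": [0, 0, 0], "hand": 1}
    - {"delta_pos": [0.318, 0, -0.242], "angular": [0, 0, 0], "hand": 1}
    - {"delta_pos": [0.39, 0, -0.283], "angular": [0, 0, 0], "hand": 1}
    - {"delta_pos": [0.466, 0, -0.321], "angular": [0, 0, 0], "hand": 1}
    - {"delta_pos": [0.542, 0, -0.354], "angular": [0, 0, 0], "hand": 1}
    - {"delta_pos": [0.62, 0, -0.384], "angular": [0, 0, 0], "hand": 1}

```text
time: 12.0
ee_pos: [0.5979, -0.0521, 0.1701]
eef_rot: [[0.129, 0.98, 0.153], [0.634, -0.2, 0.747], [0.762, 0.0, -0.647]]
force: [-0.5, 1.2, -1.7]
grip_width: 0.0004
grip_force: 1.1
```

```bash
python3 - <<'E'
from h import *
s=st(); print(np.round(s["q"],0))
R=rot(T);plan(tcpK(lidK(.38)[0]),R,n=1)
cv2.imwrite("pics/w4.png",cv2.resize(np.hstack([optics.grab_frame("wrist"),optics.grab_frame("scene")[100:340,250:570].repeat(2,0).repeat(2,1)]),(800,300)))
E
```

```text
12.0 [ 0.5979 -0.0521  0.1701] [[0.129, 0.98, 0.153], [0.634, -0.2, 0.747], [0.762, 0.0, -0.647]] F [-0.5  1.2 -1.7] w 0.00041438133511869106 1.1184480297379196
[ 36.  53. -23. 101. -44.  48.  45.]
call 0 d [-0.006  0.005  0.003] a [ 0.001  0.002 -0.   ]
```

View pics/w4.png

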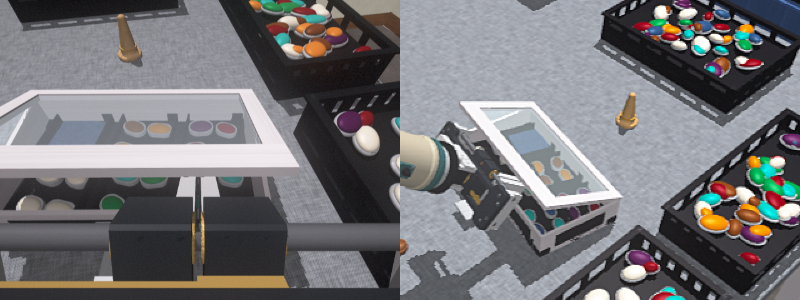

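The lid is raised about 0.38 rad with its rail resting on the fingers, at (195,165) in the combined picture. I'll carry on along the arc.

Request:
play_rows:
  targets:
    - {"delta_pos": [0.079, 0, -0.025], "angular": [0, 0, 0], "hand": 1}
    - {"delta_pos": [0.159, 0, -0.047], "angular": [0, 0, 0], "hand": 1}
    - {"delta_pos": [0.24, 0, -0.064], "angular": [0, 0, 0], "hand": 1}
    - {"delta_pos": [0.322, 0, -0.078], "angular": [0, 0, 0], "hand": 1}
    - {"delta_pos": [0.404, 0, -0.087], "angular": [0, 0, 0], "hand": 1}
    - {"delta_pos": [0.487, 0, -0.092], "angular": [0, 0, 0], "hand": 1}
    - {"delta_pos": [0.568, 0, -0.092], "angular": [0, 0, 0], "hand": 1}
    - {"delta_pos": [0.646, 0, -0.089], "angular": [0, 0, 0], "hand": 1}

```text
time: 12.77
ee_pos: [0.6049, -0.0174, 0.225]
eef_rot: [[0.129, 0.98, 0.152], [0.634, -0.2, 0.747], [0.762, 0.0, -0.647]]
force: [0.0, -0.0, -3.2]
grip_width: 0.0002
grip_force: 1.1
```

Request:
play_rows:
  targets:
    - {"delta_pos": [0.078, 0, 0.007], "angular": [0, 0, 0], "hand": 1}
    - {"delta_pos": [0.155, 0, 0.017], "angular": [0, 0, 0], "hand": 1}
    - {"delta_pos": [0.231, 0, 0.031], "angular": [0, 0, 0], "hand": 1}
    - {"delta_pos": [0.307, 0, 0.049], "angular": [0, 0, 0], "hand": 1}
    - {"delta_pos": [0.382, 0, 0.07], "angular": [0, 0, 0], "hand": 1}
    - {"delta_pos": [0.456, 0, 0.095], "angular": [0, 0, 0], "hand": 1}
    - {"delta_pos": [0.529, 0, 0.123], "angular": [0, 0, 0], "hand": 1}
    - {"delta_pos": [0.6, 0, 0.154], "angular": [0, 0, 0], "hand": 1}

```text
time: 13.43
ee_pos: [0.6151, 0.0323, 0.2606]
eef_rot: [[0.129, 0.98, 0.153], [0.634, -0.2, 0.747], [0.763, -0.0, -0.647]]
force: [-1.3, -0.5, -2.0]
grip_width: 0.0002
grip_force: 0.7
```

```bash
python3 - <<'E'
from h import *
s=st(); print(np.round(s["q"],0))
R=rot(T);plan(tcpK(lidK(1.14)[0]),R,n=1)
optics.grab_frame("scene")
for d in landmark_of("scene","lid_lip")[:2]:
    v=w("scene",d["xyz"]); c=np.array([(v-C)@X,(v-C)@Y,v[2]]); print(d["p"],np.round(c,3),"th",np.arctan2(c[2]-.0555,.08-c[0]))
E
```

```text
13.43 [0.6151 0.0323 0.2606] [[0.129, 0.98, 0.153], [0.634, -0.2, 0.747], [0.763, -0.0, -0.647]] F [-1.3 -0.5 -2. ] w 0.0002292934894656572 0.7201401254860684
[ 29.  44. -24. 102. -47.  48.  36.]
call 0 d [-0.007  0.003 -0.01 ] a [ 0.001  0.002 -0.001]
0.95 [ 0.015 -0.002  0.22 ] th 1.1930913086239114
```

Request:
play_rows:
  targets:
    - {"delta_pos": [0.07, 0, 0.035], "angular": [0, 0, 0], "hand": 1}
    - {"delta_pos": [0.137, 0, 0.073], "angular": [0, 0, 0], "hand": 1}
    - {"delta_pos": [0.203, 0, 0.115], "angular": [0, 0, 0], "hand": 1}
    - {"delta_pos": [0.267, 0, 0.159], "angular": [0, 0, 0], "hand": 1}
    - {"delta_pos": [0.329, 0, 0.207], "angular": [0, 0, 0], "hand": 1}
    - {"delta_pos": [0.389, 0, 0.257], "angular": [0, 0, 0], "hand": 1}
    - {"delta_pos": [0.445, 0, 0.31], "angular": [0, 0, 0], "hand": 1}
    - {"delta_pos": [0.5, 0, 0.366], "angular": [0, 0, 0], "hand": 1}

```text
time: 14.2
ee_pos: [0.6272, 0.0916, 0.2748]
eef_rot: [[0.129, 0.98, 0.153], [0.634, -0.2, 0.747], [0.763, 0.0, -0.647]]
force: [-0.2, -0.4, -0.8]
grip_width: 0.0004
grip_force: 0.2
```

Request:
play_rows:
  targets:
    - {"delta_pos": [0.052, 0, 0.058], "angular": [0, 0, 0], "hand": 1}
    - {"delta_pos": [0.101, 0, 0.119], "angular": [0, 0, 0], "hand": 1}
    - {"delta_pos": [0.146, 0, 0.182], "angular": [0, 0, 0], "hand": 1}
    - {"delta_pos": [0.189, 0, 0.247], "angular": [0, 0, 0], "hand": 1}
    - {"delta_pos": [0.229, 0, 0.314], "angular": [0, 0, 0], "hand": 1}
    - {"delta_pos": [0.265, 0, 0.383], "angular": [0, 0, 0], "hand": 1}
    - {"delta_pos": [0.299, 0, 0.453], "angular": [0, 0, 0], "hand": 1}
    - {"delta_pos": [0.328, 0, 0.525], "angular": [0, 0, 0], "hand": 1}

```text
time: 14.87
ee_pos: [0.6395, 0.1512, 0.2654]
eef_rot: [[0.129, 0.98, 0.153], [0.634, -0.2, 0.747], [0.762, 0.0, -0.647]]
force: [-6.2, -19.4, 11.9]
grip_width: 0.0007
grip_force: 13.5
```

```bash
python3 - <<'E'
from h import *
s=st(); print(np.round(s["q"],0))
R=rot(T);plan(tcpK(lidK(1.9)[0]),R,n=1)
for cam in ("scene","top"):
  optics.grab_frame(cam)
  for d in landmark_of(cam,"lid_lip")[:2]:
    v=w(cam,d["xyz"]); c=np.array([(v-C)@X,(v-C)@Y,v[2]]); print(d["p"],np.round(c,3),"th",np.arctan2(c[2]-.0555,.08-c[0]))
E
```

```text
14.87 [0.6395 0.1512 0.2654] [[0.129, 0.98, 0.153], [0.634, -0.2, 0.747], [0.762, 0.0, -0.647]] F [ -6.2 -19.4  11.9] w 0.0007221089247416547 13.460526885464787
[ 19.  44. -27. 101. -52.  40.  31.]
call 0 d [ 0.005 -0.001 -0.018] a [ 0.001  0.002 -0.001]
0.76 [0.14  0.001 0.221] th 1.9190873676523028
0.84 [ 0.139 -0.001  0.221] th 1.9124748807449432
```

Lid is against its stop: θ ≈ 1.92 from both cameras. Now I back straight off, bring the tool upright and go over the pad.

Request:
play_rows:
  targets:
    - {"delta_pos": [0, 0, -0.03], "angular": [0, 0, 0], "hand": 1}
    - {"delta_pos": [0, 0, -0.08], "angular": [0, 0, 0], "hand": 1}
    - {"delta_pos": [0, 0, -0.15], "angular": [0, 0, 0], "hand": 1}
    - {"delta_pos": [0, 0, -0.25], "angular": [0, 0, 0], "hand": 1}
    - {"delta_pos": [0, 0, -0.4], "angular": [0, 0, 0], "hand": 1}
    - {"delta_pos": [0, 0, -0.6], "angular": [0, 0, 0], "hand": 1}
    - {"delta_pos": [0, 0, -0.8], "angular": [0, 0, 0], "hand": 1}
    - {"delta_pos": [0, 0, -1.0], "angular": [0, 0, 0], "hand": 1}

```text
time: 15.73
ee_pos: [0.6238, 0.0745, 0.3314]
eef_rot: [[0.13, 0.98, 0.153], [0.634, -0.201, 0.747], [0.762, 0.0, -0.647]]
force: [0.5, -0.4, -0.5]
grip_width: 0.0003
grip_force: 0.0
```

```bash
python3 - <<'E'
from h import *
s=st(); print(np.round(s["q"],0))
B=np.array([.60,-.02,.30]); R=rot(0); plan(B,R,n=1)
b=np.radians(-75); ty=np.array([np.cos(b),np.sin(b),0]); R2=np.column_stack([np.cross(ty,-Z),ty,-Z])
print("then"); plan(np.array([.505,-.32,.24]),R2,B,R,n=4)
E
```

```text
15.73 [0.6238 0.0745 0.3314] [[0.13, 0.98, 0.153], [0.634, -0.201, 0.747], [0.762, 0.0, -0.647]] F [ 0.5 -0.4 -0.5] w 0.0003339582870505128 0.0
[ 25.  38. -24.  99. -47.  51.  28.]
call 0 d [-0.869 -0.043 -0.538] a [ 0.001 -0.276 -0.001]
then
call 0 d [-0.782 -0.085  0.15 ] a [0.    0.    0.088]
call 1 d [-0.775  0.133  0.15 ] a [0.    0.    0.088]
call 2 d [-0.709  0.34   0.15 ] a [0.    0.    0.088]
call 3 d [-0.589  0.522  0.15 ] a [0.    0.    0.088]
```

Request:
play_rows:
  targets:
    - {"delta_pos": [-0.11, 0, -0.07], "angular": [0, -0.034, 0], "hand": 1}
    - {"delta_pos": [-0.22, -0.01, -0.13], "angular": [0, -0.069, 0], "hand": 1}
    - {"delta_pos": [-0.33, -0.01, -0.2], "angular": [0, -0.103, 0], "hand": 1}
    - {"delta_pos": [-0.43, -0.02, -0.27], "angular": [0, -0.138, 0], "hand": 1}
    - {"delta_pos": [-0.54, -0.02, -0.34], "angular": [0, -0.172, 0], "hand": 1}
    - {"delta_pos": [-0.65, -0.03, -0.4], "angular": [0, -0.207, 0], "hand": 1}
    - {"delta_pos": [-0.76, -0.03, -0.47], "angular": [0, -0.241, 0], "hand": 0.5}
    - {"delta_pos": [-0.87, -0.04, -0.54], "angular": [0, -0.276, 0], "hand": 0.3}

```text
time: 16.4
ee_pos: [0.6008, -0.0204, 0.3005]
eef_rot: [[0.202, 0.979, 0.002], [0.979, -0.202, -0.005], [-0.005, 0.003, -1.0]]
force: [-0.5, 0.4, -0.8]
grip_width: 0.0104
grip_force: 0.0
```

Request:
play_rows:
  targets:
    - {"delta_pos": [-0.1, -0.01, 0.02], "angular": [0, 0, 0.011], "hand": 0.3}
    - {"delta_pos": [-0.2, -0.02, 0.04], "angular": [0, 0, 0.022], "hand": 0.3}
    - {"delta_pos": [-0.29, -0.03, 0.06], "angular": [0, 0, 0.033], "hand": 0.3}
    - {"delta_pos": [-0.39, -0.04, 0.08], "angular": [0, 0, 0.044], "hand": 0.3}
    - {"delta_pos": [-0.49, -0.05, 0.09], "angular": [0, 0, 0.055], "hand": 0.3}
    - {"delta_pos": [-0.59, -0.06, 0.11], "angular": [0, 0, 0.066], "hand": 0.3}
    - {"delta_pos": [-0.68, -0.07, 0.13], "angular": [0, 0, 0.077], "hand": 0.3}
    - {"delta_pos": [-0.78, -0.085, 0.15], "angular": [0, 0, 0.088], "hand": 0.3}

```text
time: 17.07
ee_pos: [0.5763, -0.095, 0.2837]
eef_rot: [[0.464, 0.886, 0.0], [0.886, -0.464, 0.0], [0.0, -0.0, -1.0]]
force: [0.7, 0.5, -0.0]
grip_width: 0.0632
grip_force: 0.0
```

Request:
play_rows:
  targets:
    - {"delta_pos": [-0.1, 0.02, 0.02], "angular": [0, 0, 0.011], "hand": 0.3}
    - {"delta_pos": [-0.19, 0.03, 0.04], "angular": [0, 0, 0.022], "hand": 0.3}
    - {"delta_pos": [-0.29, 0.05, 0.06], "angular": [0, 0, 0.033], "hand": 0.3}
    - {"delta_pos": [-0.39, 0.07, 0.08], "angular": [0, 0, 0.044], "hand": 0.3}
    - {"delta_pos": [-0.48, 0.08, 0.09], "angular": [0, 0, 0.055], "hand": 0.3}
    - {"delta_pos": [-0.58, 0.1, 0.11], "angular": [0, 0, 0.066], "hand": 0.3}
    - {"delta_pos": [-0.68, 0.12, 0.13], "angular": [0, 0, 0.077], "hand": 0.3}
    - {"delta_pos": [-0.775, 0.133, 0.15], "angular": [0, 0, 0.088], "hand": 0.3}

```text
time: 17.73
ee_pos: [0.5526, -0.1695, 0.2687]
eef_rot: [[0.687, 0.726, 0.0], [0.726, -0.687, -0.0], [-0.0, 0.0, -1.0]]
force: [-0.1, 0.2, 0.2]
grip_width: 0.0656
grip_force: 0.0
```

Request:
play_rows:
  targets:
    - {"delta_pos": [-0.09, 0.04, 0.02], "angular": [0, 0, 0.011], "hand": 0.3}
    - {"delta_pos": [-0.18, 0.09, 0.04], "angular": [0, 0, 0.022], "hand": 0.3}
    - {"delta_pos": [-0.27, 0.13, 0.06], "angular": [0, 0, 0.033], "hand": 0.3}
    - {"delta_pos": [-0.35, 0.17, 0.08], "angular": [0, 0, 0.044], "hand": 0.3}
    - {"delta_pos": [-0.44, 0.21, 0.09], "angular": [0, 0, 0.055], "hand": 0.3}
    - {"delta_pos": [-0.53, 0.26, 0.11], "angular": [0, 0, 0.066], "hand": 0.3}
    - {"delta_pos": [-0.62, 0.3, 0.13], "angular": [0, 0, 0.077], "hand": 0.3}
    - {"delta_pos": [-0.71, 0.34, 0.15], "angular": [0, 0, 0.088], "hand": 0.3}

```text
time: 18.4
ee_pos: [0.5287, -0.2445, 0.2537]
eef_rot: [[0.86, 0.511, 0.0], [0.511, -0.86, -0.0], [-0.0, 0.0, -1.0]]
force: [-0.8, -0.0, -0.3]
grip_width: 0.0657
grip_force: 0.0
```

```bash
python3 - <<'E'
from h import *
s=st(); print(np.round(s["q"],0))
for cam in ("wrist","top","scene"):
  im=optics.grab_frame(cam); ci=optics.camera_info(cam); R=np.array(ci["R"]);t=np.array(ci["t"]); f=240/np.tan(np.radians(ci["vfov"]/2))
  def bp(u,v,z):
    d=R.T@np.array([(u-ci["cx"])/f,(v-ci["cy"])/f,1]); o=-R.T@t; return (o+d*(z-o[2])/d[2])[:2]
  for d in masks_of(cam,"turquoise"):
    q=np.argwhere(d["pixels"])[:,::-1]; Q=np.array([bp(u,v,.011) for u,v in q],np.float32)
    m=Q.mean(0)
    if np.hypot(*(m-[.514,-.303]))<.04:
      e=np.linalg.eigh(np.cov(Q.T)); print(cam,len(q),q.mean(0),m,cv2.minAreaRect(Q),"eig",4*np.sqrt(e[0]),np.degrees(np.arctan2(e[1][1,1],e[1][0,1])))
  for d in landmark_of(cam,"turquoise"): 
    v=w(cam,d["xyz"],ci)
    if np.hypot(*(v[:2]-[.514,-.303]))<.04: print(cam,"lm",d["p"],v)
E
```

```text
18.4 [ 0.5287 -0.2445  0.2537] [[0.86, 0.511, 0.0], [0.511, -0.86, -0.0], [-0.0, 0.0, -1.0]] F [-0.8 -0.  -0.3] w 0.06572478711945644 0.0
[ 10.  35.  18. 101. -14.  46. -24.]
wrist 1622 [367.24290999 278.86004932] [ 0.5126261  -0.30576712] ((0.5123487114906311, -0.3059706389904022), (0.045146845281124115, 0.03180602192878723), 10.576116561889648) eig [0.03350477 0.04653627] -164.00757886304987
wrist lm 0.64 [ 0.51014556 -0.30545168  0.00351389]
top lm 0.56 [ 0.51564282 -0.3026488   0.00439403]
scene 263 [193.22813688 334.74144487] [ 0.5163575  -0.30268824] ((0.5160881280899048, -0.30257755517959595), (0.04690176248550415, 0.029640810564160347), 4.876867294311523) eig [0.03226036 0.04867599] -177.80262202634438
scene lm 0.67 [ 0.51133959 -0.30013957  0.00677255]
```

```bash
python3 - <<'E'
from h import *
b=np.radians(-77); ty=np.array([np.cos(b),np.sin(b),0]); R2=np.column_stack([np.cross(ty,-Z),ty,-Z])
plan(np.array([.513,-.3045,.17]),R2,n=1); 
E
```

```text
call 0 d [-0.458  0.445  0.84 ] a [-0.  -0.   0.1]
```

Request:
play_rows:
  targets:
    - {"delta_pos": [-0.06, 0.06, 0.1], "angular": [0, 0, 0.012], "hand": 0.3}
    - {"delta_pos": [-0.12, 0.11, 0.21], "angular": [0, 0, 0.025], "hand": 0.3}
    - {"delta_pos": [-0.17, 0.17, 0.31], "angular": [0, 0, 0.038], "hand": 0.3}
    - {"delta_pos": [-0.23, 0.22, 0.42], "angular": [0, 0, 0.05], "hand": 0.3}
    - {"delta_pos": [-0.29, 0.28, 0.52], "angular": [0, 0, 0.062], "hand": 0.3}
    - {"delta_pos": [-0.35, 0.34, 0.63], "angular": [0, 0, 0.075], "hand": 0.3}
    - {"delta_pos": [-0.42, 0.41, 0.76], "angular": [0, 0, 0.09], "hand": 0.3}
    - {"delta_pos": [-0.458, 0.445, 0.84], "angular": [0, 0, 0.1], "hand": 0.3}

```text
time: 19.52
ee_pos: [0.5113, -0.307, 0.1679]
eef_rot: [[0.976, 0.218, -0.002], [0.218, -0.976, -0.0], [-0.002, -0.0, -1.0]]
force: [0.1, 0.8, 1.3]
grip_width: 0.0657
grip_force: 0.0
```

```bash
python3 - <<'E'
from h import *
s=st(); print(np.round(s["q"],0))
im=optics.grab_frame("wrist"); ci=optics.camera_info("wrist"); R=np.array(ci["R"]);t=np.array(ci["t"]); f=240/np.tan(np.radians(ci["vfov"]/2))
hsv=cv2.cvtColor(im,cv2.COLOR_BGR2HSV); m=cv2.inRange(hsv,(80,110,90),(100,255,255))
n,l,st_,ce=cv2.connectedComponentsWithStats(m)
o=-R.T@t
for k in range(1,n):
  if st_[k,4]>300:
    Q=[]
    for v,u in np.argwhere(l==k):
      d=R.T@np.array([(u-ci["cx"])/f,(v-ci["cy"])/f,1]); Q.append((o+d*(.014-o[2])/d[2])[:2])
    Q=np.array(Q); e=np.linalg.eigh(np.cov(Q.T)); print(st_[k],Q.mean(0),4*np.sqrt(e[0]),np.degrees(np.arctan2(e[1][1,1],e[1][0,1])))
b=im.copy(); cv2.imwrite("pics/w5.png",b)
E
```

```text
19.52 [ 0.5113 -0.307   0.1679] [[0.976, 0.218, -0.002], [0.218, -0.976, -0.0], [-0.002, -0.0, -1.0]] F [0.1 0.8 1.3] w 0.06572428238395665 0.0
[ 16.  43.  20. 103. -22.  38. -29.]
[ 292  222   42   62 2034] [ 0.51410572 -0.30367594] [0.02515003 0.03866975] -169.551933164604
```

View pics/w5.png

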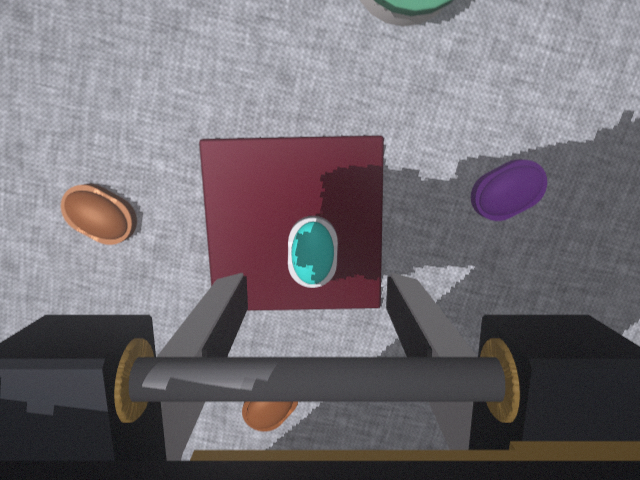

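The turquoise at (313,252) lies upright between the fingers on the red pad; purple (510,190) and brown (97,213) are off it. Descend and grip.

Request:
play_rows:
  targets:
    - {"delta_pos": [0.02, -0.02, 0.08], "angular": [0, 0, 0], "hand": 0.3}
    - {"delta_pos": [0.034, -0.026, 0.18], "angular": [0, 0, 0], "hand": 0.3}
    - {"delta_pos": [0.034, -0.026, 0.28], "angular": [0, 0, 0], "hand": 0.3}
    - {"delta_pos": [0.034, -0.026, 0.38], "angular": [0, 0, 0], "hand": 0.3}
    - {"delta_pos": [0.034, -0.026, 0.48], "angular": [0, 0, 0], "hand": 0.3}
    - {"delta_pos": [0.034, -0.026, 0.56], "angular": [0, 0, 0], "hand": 0.3}
    - {"delta_pos": [0.034, -0.026, 0.61], "angular": [0, 0, 0], "hand": 0.3}
    - {"delta_pos": [0.034, -0.026, 0.635], "angular": [0, 0, 0], "hand": 0.3}

```text
time: 20.23
ee_pos: [0.5149, -0.3017, 0.1054]
eef_rot: [[0.975, 0.224, -0.001], [0.224, -0.975, 0.001], [-0.001, -0.001, -1.0]]
force: [-0.4, 0.2, 0.0]
grip_width: 0.0659
grip_force: 0.0
```

Request:
play_rows:
  targets:
    - {"delta_pos": [0, 0, 0], "angular": [0, 0, 0], "hand": 0.4}
    - {"delta_pos": [0, 0, 0], "angular": [0, 0, 0], "hand": 0.5}
    - {"delta_pos": [0, 0, 0], "angular": [0, 0, 0], "hand": 0.6}
    - {"delta_pos": [0, 0, 0], "angular": [0, 0, 0], "hand": 0.7}
    - {"delta_pos": [0, 0, 0], "angular": [0, 0, 0], "hand": 0.8}
    - {"delta_pos": [0, 0, 0], "angular": [0, 0, 0], "hand": 1}
    - {"delta_pos": [0, 0, 0], "angular": [0, 0, 0], "hand": 1}
    - {"delta_pos": [0, 0, 0], "angular": [0, 0, 0], "hand": 1}
  grip_force: 15

```text
time: 20.9
ee_pos: [0.5155, -0.3021, 0.1067]
eef_rot: [[0.975, 0.224, 0.001], [0.224, -0.975, -0.0], [0.0, 0.0, -1.0]]
force: [-0.7, -0.3, 2.4]
grip_width: 0.0295
grip_force: 15.0
```

```bash
python3 - <<'E'
from h import *
st()
E
```

```text
20.9 [ 0.5155 -0.3021  0.1067] [[0.975, 0.224, 0.001], [0.224, -0.975, -0.0], [0.0, 0.0, -1.0]] F [-0.7 -0.3  2.4] w 0.029495217744578212 14.970262320712209
```

Request:
play_rows:
  targets:
    - {"delta_pos": [0, 0, -0.05], "angular": [0, 0, 0], "hand": 1}
    - {"delta_pos": [0, 0, -0.15], "angular": [0, 0, 0], "hand": 1}
    - {"delta_pos": [0, 0, -0.3], "angular": [0, 0, 0], "hand": 1}
    - {"delta_pos": [0, 0, -0.45], "angular": [0, 0, 0], "hand": 1}
    - {"delta_pos": [0, 0, -0.6], "angular": [0, 0, 0], "hand": 1}
    - {"delta_pos": [0, 0, -0.75], "angular": [0, 0, 0], "hand": 1}
    - {"delta_pos": [0, 0, -0.9], "angular": [0, 0, 0], "hand": 1}
    - {"delta_pos": [0, 0, -1.0], "angular": [0, 0, 0], "hand": 1}

```text
time: 21.57
ee_pos: [0.5156, -0.3022, 0.2086]
eef_rot: [[0.975, 0.224, 0.002], [0.224, -0.975, -0.001], [0.001, 0.001, -1.0]]
force: [0.0, 0.2, -0.6]
grip_width: 0.0291
grip_force: 15.0
```

```bash
python3 - <<'E'
from h import *
st()
for cam in ("scene","top"):
  im=optics.grab_frame(cam)
  for n in ("free_place","case","lid_hinge","lid_lip","latch_tab"):
   for d in landmark_of(cam,n)[:2]:
    v=w(cam,d["xyz"]); print(cam,n,round(d["p"],2),np.round(v,4),"case",np.round([(v-C)@X,(v-C)@Y,v[2]],4))
ci=optics.camera_info("top"); R=np.array(ci["R"]);t=np.array(ci["t"]); f=240/np.tan(np.radians(ci["vfov"]/2)); o=-R.T@t
# blue lining by colour, at floor height
hsv=cv2.cvtColor(im,cv2.COLOR_BGR2HSV); m=cv2.inRange(hsv,(100,60,40),(125,255,255)); m[:180]=0;m[345:]=0;m[:,:190]=0;m[:,340:]=0
n,l,s,ce=cv2.connectedComponentsWithStats(m)
for k in range(1,n):
  if s[k,4]>150:
    Q=[]
    for v,u in np.argwhere(l==k):
      d=R.T@np.array([(u-ci["cx"])/f,(v-ci["cy"])/f,1]); Q.append((o+d*(.014-o[2])/d[2]))
    Q=np.array(Q); xc=(Q-C)@X; yc=(Q-C)@Y; print(s[k],Q.mean(0),"x",np.percentile(xc,[1,99]),"y",np.percentile(yc,[1,99]))
P=case([.034,.0885,0]); P[2]=.225; print(P); plan(P,rot(0))
E
```

```text
21.57 [ 0.5156 -0.3022  0.2086] [[0.975, 0.224, 0.002], [0.224, -0.975, -0.001], [0.001, 0.001, -1.0]] F [ 0.   0.2 -0.6] w 0.029072733508139142 14.972642082720995
scene free_place 0.83 [0.4769 0.1664 0.0138] case [0.0374 0.0923 0.0138]
scene lid_hinge 0.84 [0.5723 0.1913 0.0548] case [0.0807 0.0037 0.0548]
scene lid_hinge 0.31 [0.5881 0.2499 0.226 ] case [ 1.412e-01 -2.000e-04  2.260e-01]
scene lid_lip 0.61 [0.588  0.2501 0.2247] case [ 0.1414 -0.      0.2247]
scene latch_tab 0.69 [ 0.5326 -0.0278  0.0176] case [-0.142  -0.0007  0.0176]
top free_place 0.9 [0.4816 0.1647 0.0123] case [0.0367 0.0873 0.0123]
top lid_hinge 0.62 [0.5759 0.1875 0.0529] case [ 0.0776 -0.0005  0.0529]
top lid_hinge 0.33 [ 0.5316 -0.0267  0.015 ] case [-0.1411  0.0005  0.015 ]
top lid_lip 0.59 [0.5895 0.2468 0.2204] case [ 0.1385 -0.0022  0.2204]
top latch_tab 0.91 [ 0.5353 -0.025   0.0159] case [-0.1387 -0.0028  0.0159]
[ 217  274   45   44 1292] [0.47949022 0.16116074 0.014     ] x [-0.00727161  0.0711147 ] y [0.05336368 0.12508859]
[0.47996635 0.16232189 0.225     ]
call 0 d [ 0.174 -1.151 -0.047] a [-0.     0.    -0.091]
call 1 d [ 0.492 -1.055 -0.047] a [-0.     0.    -0.091]
call 2 d [ 0.77  -0.872 -0.048] a [-0.     0.    -0.091]
call 3 d [ 0.985 -0.619 -0.048] a [-0.     0.    -0.091]
```

```bash
python3 - <<'E'
from h import *
P=case([.033,.089,0]); P[2]=.225; print(P); plan(P,rot(0),n=5)
E
```

```text
[0.47927856 0.16144045 0.225     ]
call 0 d [ 0.137 -0.919 -0.038] a [-0.     0.    -0.073]
call 1 d [ 0.343 -0.864 -0.038] a [-0.     0.    -0.073]
call 2 d [ 0.53  -0.763 -0.038] a [-0.     0.    -0.073]
call 3 d [ 0.69  -0.623 -0.038] a [-0.     0.    -0.073]
call 4 d [ 0.813 -0.45  -0.038] a [-0.     0.    -0.073]
```

Request:
play_rows:
  targets:
    - {"delta_pos": [0.02, -0.11, -0.005], "angular": [0, 0, -0.009], "hand": 1}
    - {"delta_pos": [0.03, -0.23, -0.01], "angular": [0, 0, -0.018], "hand": 1}
    - {"delta_pos": [0.05, -0.34, -0.015], "angular": [0, 0, -0.027], "hand": 1}
    - {"delta_pos": [0.07, -0.46, -0.02], "angular": [0, 0, -0.036], "hand": 1}
    - {"delta_pos": [0.09, -0.57, -0.025], "angular": [0, 0, -0.046], "hand": 1}
    - {"delta_pos": [0.1, -0.69, -0.03], "angular": [0, 0, -0.055], "hand": 1}
    - {"delta_pos": [0.12, -0.8, -0.035], "angular": [0, 0, -0.064], "hand": 1}
    - {"delta_pos": [0.137, -0.92, -0.04], "angular": [0, 0, -0.073], "hand": 1}

```text
time: 22.83
ee_pos: [0.508, -0.208, 0.2106]
eef_rot: [[0.897, 0.442, 0.0], [0.442, -0.897, -0.0], [0.0, 0.0, -1.0]]
force: [-0.4, -0.7, -1.3]
grip_width: 0.0297
grip_force: 15.0
```

Request:
play_rows:
  targets:
    - {"delta_pos": [0.04, -0.11, -0.005], "angular": [0, 0, -0.009], "hand": 1}
    - {"delta_pos": [0.09, -0.22, -0.01], "angular": [0, 0, -0.018], "hand": 1}
    - {"delta_pos": [0.13, -0.32, -0.015], "angular": [0, 0, -0.027], "hand": 1}
    - {"delta_pos": [0.17, -0.43, -0.02], "angular": [0, 0, -0.036], "hand": 1}
    - {"delta_pos": [0.21, -0.54, -0.025], "angular": [0, 0, -0.046], "hand": 1}
    - {"delta_pos": [0.26, -0.65, -0.03], "angular": [0, 0, -0.055], "hand": 1}
    - {"delta_pos": [0.3, -0.76, -0.035], "angular": [0, 0, -0.064], "hand": 1}
    - {"delta_pos": [0.343, -0.864, -0.04], "angular": [0, 0, -0.073], "hand": 1}

```text
time: 23.5
ee_pos: [0.5007, -0.1153, 0.2144]
eef_rot: [[0.773, 0.634, -0.0], [0.634, -0.773, 0.0], [-0.0, -0.0, -1.0]]
force: [-0.2, -0.7, 0.2]
grip_width: 0.0296
grip_force: 15.0
```

Request:
play_rows:
  targets:
    - {"delta_pos": [0.07, -0.1, -0.005], "angular": [0, 0, -0.009], "hand": 1}
    - {"delta_pos": [0.13, -0.19, -0.01], "angular": [0, 0, -0.018], "hand": 1}
    - {"delta_pos": [0.2, -0.29, -0.015], "angular": [0, 0, -0.027], "hand": 1}
    - {"delta_pos": [0.27, -0.38, -0.02], "angular": [0, 0, -0.036], "hand": 1}
    - {"delta_pos": [0.33, -0.48, -0.025], "angular": [0, 0, -0.046], "hand": 1}
    - {"delta_pos": [0.4, -0.57, -0.03], "angular": [0, 0, -0.055], "hand": 1}
    - {"delta_pos": [0.46, -0.67, -0.035], "angular": [0, 0, -0.064], "hand": 1}
    - {"delta_pos": [0.53, -0.763, -0.04], "angular": [0, 0, -0.073], "hand": 1}

```text
time: 24.17
ee_pos: [0.4934, -0.0228, 0.2184]
eef_rot: [[0.609, 0.793, -0.0], [0.793, -0.609, 0.0], [-0.0, -0.0, -1.0]]
force: [-0.2, 0.7, -1.5]
grip_width: 0.0298
grip_force: 15.0
```

Request:
play_rows:
  targets:
    - {"delta_pos": [0.09, -0.08, -0.005], "angular": [0, 0, -0.009], "hand": 1}
    - {"delta_pos": [0.17, -0.16, -0.01], "angular": [0, 0, -0.018], "hand": 1}
    - {"delta_pos": [0.26, -0.23, -0.015], "angular": [0, 0, -0.027], "hand": 1}
    - {"delta_pos": [0.34, -0.31, -0.02], "angular": [0, 0, -0.036], "hand": 1}
    - {"delta_pos": [0.43, -0.39, -0.025], "angular": [0, 0, -0.046], "hand": 1}
    - {"delta_pos": [0.52, -0.47, -0.03], "angular": [0, 0, -0.055], "hand": 1}
    - {"delta_pos": [0.6, -0.55, -0.035], "angular": [0, 0, -0.064], "hand": 1}
    - {"delta_pos": [0.69, -0.623, -0.04], "angular": [0, 0, -0.073], "hand": 1}

```text
time: 24.83
ee_pos: [0.4862, 0.0699, 0.2224]
eef_rot: [[0.412, 0.911, -0.0], [0.911, -0.412, -0.0], [-0.0, -0.0, -1.0]]
force: [0.6, -0.2, -0.4]
grip_width: 0.0297
grip_force: 15.0
```

Request:
play_rows:
  targets:
    - {"delta_pos": [0.11, -0.06, -0.005], "angular": [0, 0, -0.009], "hand": 1}
    - {"delta_pos": [0.22, -0.12, -0.01], "angular": [0, 0, -0.018], "hand": 1}
    - {"delta_pos": [0.33, -0.18, -0.015], "angular": [0, 0, -0.027], "hand": 1}
    - {"delta_pos": [0.44, -0.24, -0.02], "angular": [0, 0, -0.036], "hand": 1}
    - {"delta_pos": [0.55, -0.3, -0.025], "angular": [0, 0, -0.046], "hand": 1}
    - {"delta_pos": [0.65, -0.36, -0.03], "angular": [0, 0, -0.055], "hand": 1}
    - {"delta_pos": [0.74, -0.41, -0.035], "angular": [0, 0, -0.064], "hand": 1}
    - {"delta_pos": [0.813, -0.45, -0.04], "angular": [0, 0, -0.073], "hand": 1}

```text
time: 25.5
ee_pos: [0.4791, 0.1629, 0.2264]
eef_rot: [[0.194, 0.981, -0.0], [0.981, -0.194, 0.0], [0.0, -0.0, -1.0]]
force: [-1.2, -0.9, -1.2]
grip_width: 0.0293
grip_force: 15.0
```

```bash
python3 - <<'E'
from h import *
s=st(); print(np.round(s["q"],0))
P=case([.033,.089,0]); P[2]=.118; plan(P,rot(0),n=1)
im=optics.grab_frame("wrist"); cv2.imwrite("pics/w6.png",im)
for cam in ("wrist","scene"):
  if cam=="scene": optics.grab_frame(cam)
  for n in ("free_place","turquoise","case"):
   for d in landmark_of(cam,n)[:2]:
    v=w(cam,d["xyz"]); print(cam,n,round(d["p"],2),"case",np.round([(v-C)@X,(v-C)@Y,v[2]],4))
E
```

```text
25.5 [0.4791 0.1629 0.2264] [[0.194, 0.981, -0.0], [0.981, -0.194, 0.0], [0.0, -0.0, -1.0]] F [-1.2 -0.9 -1.2] w 0.029344159998856093 14.972675330936909
[-27.  31.   7. 114.  -6.  35. -27.]
call 0 d [-0.014  0.005  1.084] a [-0.    -0.     0.001]
wrist free_place 0.63 case [0.035  0.0915 0.0136]
wrist turquoise 0.62 case [0.034  0.088  0.1242]
scene free_place 0.84 case [0.0387 0.0913 0.0157]
scene turquoise 0.64 case [-0.2902 -0.004  -0.001 ]
scene turquoise 0.54 case [-0.5089 -0.1205  0.001 ]
```

View pics/w6.png

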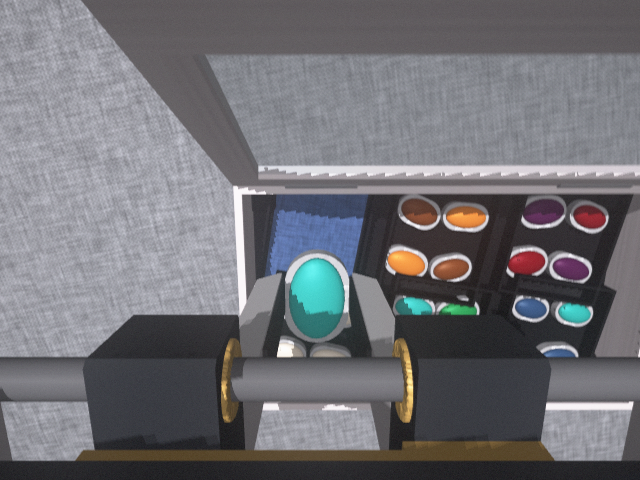

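The stone is held dome up at (317,295), in line with the blue compartment at (320,235). I lower it, slightly off the lid side.

Request:
play_rows:
  targets:
    - {"delta_pos": [-0.02, -0.01, 0.08], "angular": [0, 0, 0], "hand": 1}
    - {"delta_pos": [-0.04, -0.01, 0.2], "angular": [0, 0, 0], "hand": 1}
    - {"delta_pos": [-0.05, -0.01, 0.33], "angular": [0, 0, 0], "hand": 1}
    - {"delta_pos": [-0.05, -0.01, 0.46], "angular": [0, 0, 0], "hand": 1}
    - {"delta_pos": [-0.05, -0.01, 0.59], "angular": [0, 0, 0], "hand": 1}
    - {"delta_pos": [-0.05, -0.01, 0.72], "angular": [0, 0, 0], "hand": 1}
    - {"delta_pos": [-0.05, -0.01, 0.82], "angular": [0, 0, 0], "hand": 1}
    - {"delta_pos": [-0.05, -0.01, 0.9], "angular": [0, 0, 0], "hand": 1}

```text
time: 26.57
ee_pos: [0.4769, 0.1563, 0.1351]
eef_rot: [[0.198, 0.98, -0.001], [0.98, -0.198, -0.001], [-0.001, -0.001, -1.0]]
force: [-0.0, 0.2, 0.1]
grip_width: 0.0298
grip_force: 15.0
```

Request:
play_rows:
  targets:
    - {"delta_pos": [0, 0, 0.03], "angular": [0, 0, 0], "hand": 1}
    - {"delta_pos": [0, 0, 0.06], "angular": [0, 0, 0], "hand": 1}
    - {"delta_pos": [0, 0, 0.09], "angular": [0, 0, 0], "hand": 1}
    - {"delta_pos": [0, 0, 0.12], "angular": [0, 0, 0], "hand": 1}
    - {"delta_pos": [0, 0, 0.14], "angular": [0, 0, 0], "hand": 1}
    - {"delta_pos": [0, 0, 0.16], "angular": [0, 0, 0], "hand": 1}
    - {"delta_pos": [0, 0, 0.18], "angular": [0, 0, 0], "hand": 1}
    - {"delta_pos": [0, 0, 0.19], "angular": [0, 0, 0], "hand": 1}

```text
time: 27.23
ee_pos: [0.478, 0.1571, 0.1182]
eef_rot: [[0.197, 0.98, 0.002], [0.98, -0.197, 0.001], [0.001, 0.001, -1.0]]
force: [-2.8, -0.1, 16.5]
grip_width: 0.0298
grip_force: 15.0
```

```bash
python3 - <<'E'
from h import *
s=st(); v=s["ee_pos"]-C; print("case",v@X,v@Y)
E
```

```text
27.23 [0.478  0.1571 0.1182] [[0.197, 0.98, 0.002], [0.98, -0.197, 0.001], [0.001, 0.001, -1.0]] F [-2.8 -0.1 16.5] w 0.029805792629610684 15.019070492126048
case 0.028441519327231404 0.0894175043514468
```

On the floor (contact 16 N). Relieve the pressing, open a little, lift out.

Request:
play_rows:
  targets:
    - {"delta_pos": [0, 0, -0.01], "angular": [0, 0, 0], "hand": 1}
    - {"delta_pos": [0, 0, -0.02], "angular": [0, 0, 0], "hand": 1}
    - {"delta_pos": [0, 0, -0.02], "angular": [0, 0, 0], "hand": 0.66}
    - {"delta_pos": [0, 0, -0.02], "angular": [0, 0, 0], "hand": 0.62}
    - {"delta_pos": [0, 0, -0.02], "angular": [0, 0, 0], "hand": 0.57}
    - {"delta_pos": [0, 0, -0.02], "angular": [0, 0, 0], "hand": 0.52}
    - {"delta_pos": [0, 0, -0.02], "angular": [0, 0, 0], "hand": 0.5}
    - {"delta_pos": [0, 0, -0.02], "angular": [0, 0, 0], "hand": 0.5}

```text
time: 27.9
ee_pos: [0.4773, 0.1566, 0.1193]
eef_rot: [[0.197, 0.98, -0.0], [0.98, -0.197, -0.0], [-0.0, -0.0, -1.0]]
force: [-0.1, -0.2, -0.2]
grip_width: 0.0467
grip_force: 0.0
```

```bash
python3 - <<'E'
from h import *
st()
E
```

```text
27.9 [0.4773 0.1566 0.1193] [[0.197, 0.98, -0.0], [0.98, -0.197, -0.0], [-0.0, -0.0, -1.0]] F [-0.1 -0.2 -0.2] w 0.046659026782952744 0.023054640278132865
```

Request:
play_rows:
  targets:
    - {"delta_pos": [0, 0, -0.04], "angular": [0, 0, 0], "hand": 0.5}
    - {"delta_pos": [0, 0, -0.1], "angular": [0, 0, 0], "hand": 0.5}
    - {"delta_pos": [0, 0, -0.2], "angular": [0, 0, 0], "hand": 0.5}
    - {"delta_pos": [0, 0, -0.35], "angular": [0, 0, 0], "hand": 0.5}
    - {"delta_pos": [0, 0, -0.5], "angular": [0, 0, 0], "hand": 0.5}
    - {"delta_pos": [0, 0, -0.67], "angular": [0, 0, 0], "hand": 0.5}
    - {"delta_pos": [0, 0, -0.84], "angular": [0, 0, 0], "hand": 0.5}
    - {"delta_pos": [0, 0, -1.0], "angular": [0, 0, 0], "hand": 0.5}

```text
time: 28.57
ee_pos: [0.4774, 0.1567, 0.2213]
eef_rot: [[0.197, 0.98, 0.001], [0.98, -0.197, 0.0], [0.001, 0.001, -1.0]]
force: [0.3, -0.3, 0.5]
grip_width: 0.0473
grip_force: 0.0
```

Request:
play_rows:
  targets:
    - {"delta_pos": [-0.1, 0, -0.05], "angular": [0, 0, 0], "hand": 0.5}
    - {"delta_pos": [-0.2, 0, -0.1], "angular": [0, 0, 0], "hand": 0.5}
    - {"delta_pos": [-0.35, 0, -0.15], "angular": [0, 0, 0], "hand": 0.5}
    - {"delta_pos": [-0.5, 0, -0.2], "angular": [0, 0, 0], "hand": 0.5}
    - {"delta_pos": [-0.65, 0, -0.25], "angular": [0, 0, 0], "hand": 0.5}
    - {"delta_pos": [-0.75, 0, -0.3], "angular": [0, 0, 0], "hand": 0.5}
    - {"delta_pos": [-0.8, 0, -0.3], "angular": [0, 0, 0], "hand": 0.5}
    - {"delta_pos": [-0.8, 0, -0.3], "angular": [0, 0, 0], "hand": 0.5}

```text
time: 29.23
ee_pos: [0.4612, 0.0767, 0.2494]
eef_rot: [[0.2, 0.98, -0.0], [0.98, -0.2, -0.0], [-0.0, -0.0, -1.0]]
force: [0.1, 1.1, -0.8]
grip_width: 0.0472
grip_force: 0.0
```

```bash
python3 - <<'E'
from h import *
st()
for cam in ("wrist","scene","top"):
  im=optics.grab_frame(cam); ci=optics.camera_info(cam); R=np.array(ci["R"]);t=np.array(ci["t"]); f=240/np.tan(np.radians(ci["vfov"]/2)); o=-R.T@t
  for n in ("turquoise","free_place","lid_lip","latch_tab"):
   for d in landmark_of(cam,n):
    v=w(cam,d["xyz"],ci); c=np.array([(v-C)@X,(v-C)@Y,v[2]])
    if n!="turquoise" or np.hypot(c[0]-.035,c[1]-.09)<.05: print(cam,n,round(d["p"],2),"case",np.round(c,4))
  if cam!="scene":
    m=cv2.inRange(cv2.cvtColor(im,cv2.COLOR_BGR2HSV),(80,110,60),(100,255,255)); nn,l,s,ce=cv2.connectedComponentsWithStats(m)
    for k in range(1,nn):
      if s[k,4]>60:
        Q=[]
        for v,u in np.argwhere(l==k):
          d=R.T@np.array([(u-ci["cx"])/f,(v-ci["cy"])/f,1]); Q.append(o+d*(.023-o[2])/d[2])
        Q=np.array(Q)-C; q=np.c_[Q@X,Q@Y]
        if abs(q.mean(0)-[.035,.09]).max()<.05: print(cam,"blob",q.mean(0),4*np.sqrt(np.linalg.eigvalsh(np.cov(q.T))))
E
```

```text
29.23 [0.4612 0.0767 0.2494] [[0.2, 0.98, -0.0], [0.98, -0.2, -0.0], [-0.0, -0.0, -1.0]] F [ 0.1  1.1 -0.8] w 0.047151952860482585 0.0
wrist turquoise 0.79 case [0.0314 0.088  0.009 ]
wrist latch_tab 0.63 case [-0.1419 -0.0055  0.0167]
wrist blob [0.02813659 0.08884379] [0.02524791 0.03881664]
scene turquoise 0.66 case [0.0255 0.0922 0.0172]
scene free_place 0.94 case [0.035  0.0921 0.0112]
scene free_place 0.6 case [-0.2919 -0.1722 -0.0014]
scene lid_lip 0.59 case [1.428e-01 2.000e-04 2.220e-01]
scene latch_tab 0.61 case [-0.1406  0.0008  0.0176]
top free_place 0.55 case [-0.3943 -0.2061 -0.006 ]
top lid_lip 0.75 case [ 0.1385 -0.0004  0.2174]
top latch_tab 0.62 case [-0.1427 -0.0019  0.0146]
top latch_tab 0.61 case [-0.2934 -0.1744 -0.0015]
```

The stone lies flat in the compartment (offset about −8 mm in x, 0 in y), the lid is on its stop and the latch is down.

```bash
python3 -c "
from h import *
print(ticket.hand_in())"
```

```text
the job is handed in; nothing more can be done
None
```

The turquoise is back in the empty compartment, stone side up, with the latch swung down and the lid leaning on its stop, and I handed the job in at about 29 s; the hand-in gave no verdict.

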